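# Find the blue tins and load the date coder

## Task

First open all three grey stock boxes so that they stand open together and you can see what each holds. Then take every blue tin (the one lying on the bench and however many are in the box that holds blue), seat each one flat and square in a pocket of the date coder's black shuttle plate, and once all are in, push the shuttle fully home under the print head. Finish with the three boxes fully shut again, the other stock still in its boxes and the other things on the bench undisturbed.

Things in the scene. Friction and masses are not known exactly. Their poses are not given: they have to be found in the camera images.
- lid_a (a joint): hinge of the lid of box A, rad: 0 shut, grows as the lid swings up and back, stop at 1.75; the hinge is stiff (about 0.11 N m), so the lid stays where it is left; upright it reaches 185 mm above the bench. The box is grey, fixed to the bench, 134 mm (x, front to hinge) by 134 mm (y) by 45 mm tall, walls and floor 4 mm, with a 4 mm lid. What it holds differs from box to box and shows only with the lid up
- lid_a_grip (a point): centre of the yellow upright grip on the lid of box A, near its front edge: 16 mm wide along the hinge line (y; pinch it across this width), 20 mm along x, top 10 mm above this point, lid's top face 18 mm below it. Axes turn with the lid; shut they are the box's: x from front to hinge, z up, and the box's centre is 50 mm along x, the point 67.5 mm above the bench. In these axes the hinge line (along y) lies 117 mm along x and 22 mm down
- lid_b (a joint): hinge of the lid of box B, rad: 0 shut, grows as the lid swings up and back, stop at 1.75; the hinge is stiff (about 0.11 N m), so the lid stays where it is left; upright it reaches 185 mm above the bench. The box is grey, fixed to the bench, 134 mm (x, front to hinge) by 134 mm (y) by 45 mm tall, walls and floor 4 mm, with a 4 mm lid. What it holds differs from box to box and shows only with the lid up
- lid_b_grip (a point): centre of the yellow upright grip on the lid of box B, near its front edge: 16 mm wide along the hinge line (y; pinch it across this width), 20 mm along x, top 10 mm above this point, lid's top face 18 mm below it. Axes turn with the lid; shut they are the box's: x from front to hinge, z up, and the box's centre is 50 mm along x, the point 67.5 mm above the bench. In these axes the hinge line (along y) lies 117 mm along x and 22 mm down
- lid_c (a joint): hinge of the lid of box C, rad: 0 shut, grows as the lid swings up and back, stop at 1.75; the hinge is stiff (about 0.11 N m), so the lid stays where it is left; upright it reaches 185 mm above the bench. The box is grey, fixed to the bench, 134 mm (x, front to hinge) by 134 mm (y) by 45 mm tall, walls and floor 4 mm, with a 4 mm lid. What it holds differs from box to box and shows only with the lid up
- lid_c_grip (a point): centre of the yellow upright grip on the lid of box C, near its front edge: 16 mm wide along the hinge line (y; pinch it across this width), 20 mm along x, top 10 mm above this point, lid's top face 18 mm below it. Axes turn with the lid; shut they are the box's: x from front to hinge, z up, and the box's centre is 50 mm along x, the point 67.5 mm above the bench. In these axes the hinge line (along y) lies 117 mm along x and 22 mm down
- tin1_mid (a point): blue tin 50 mm (x) by 34 mm (y) by 20 mm tall (z), 40 to 80 g, with a hinged cover that stays shut; this point is its centre, 10 mm above its underside; half a turn about z makes no difference. Starts on the bench in front of the boxes, any yaw
- tin2_mid (a point): blue tin 50 mm (x) by 34 mm (y) by 20 mm tall (z), 40 to 80 g, with a hinged cover that stays shut; this point is its centre, 10 mm above its underside; half a turn about z makes no difference. Starts flat on the floor of one stock box, its x roughly along the box's x, 6 mm or so from its neighbour; 1 to 3 of tin2, tin3 and tin4 are there in a given run, the others are absent
- tin3_mid (a point): blue tin 50 mm (x) by 34 mm (y) by 20 mm tall (z), 40 to 80 g, with a hinged cover that stays shut; this point is its centre, 10 mm above its underside; half a turn about z makes no difference. Starts flat on the floor of one stock box, its x roughly along the box's x, 6 mm or so from its neighbour; 1 to 3 of tin2, tin3 and tin4 are there in a given run, the others are absent
- tin4_mid (a point): blue tin 50 mm (x) by 34 mm (y) by 20 mm tall (z), 40 to 80 g, with a hinged cover that stays shut; this point is its centre, 10 mm above its underside; half a turn about z makes no difference. Starts flat on the floor of one stock box, its x roughly along the box's x, 6 mm or so from its neighbour; 1 to 3 of tin2, tin3 and tin4 are there in a given run, the others are absent
- green1_mid (a point): green tin 50 mm (x) by 34 mm (y) by 20 mm tall (z), 40 to 80 g, with a hinged cover that stays shut; this point is its centre, 10 mm above its underside; half a turn about z makes no difference. Other stock, in one of the boxes; not wanted
- green2_mid (a point): green tin 50 mm (x) by 34 mm (y) by 20 mm tall (z), 40 to 80 g, with a hinged cover that stays shut; this point is its centre, 10 mm above its underside; half a turn about z makes no difference. Other stock, in one of the boxes; not wanted
- round1_mid (a point): plain metal round tin 42 mm across, 20 mm tall, in one of the boxes; not wanted; this point is its centre
- round2_mid (a point): plain metal round tin 42 mm across, 20 mm tall, in one of the boxes; not wanted; this point is its centre
- shuttle (a joint): slide of the date coder's shuttle, m: 0 fully out (loading place), grows towards the coder's print head, 0.16 fully home at the stop; friction about 2.5 N, stays where it is left; it starts within 25 mm of fully out. The coder's print head (90 mm wide, body 185 mm and nozzle 146 mm above the bench) overhangs the slide; its front face is 140 mm beyond the row of pockets when the shuttle is fully out
- shuttle_grip (a point): point on the axis of the shuttle's red upright grip post (19 mm across, top 82 mm above the bench, foot 44 mm), 14 mm below its top; its x axis is the way the shuttle slides home, and the post stands 120 mm in front of the row of pockets, on its middle
- pocket1 (a point): centre of the floor of a rectangular pocket in the shuttle's black nest plate: 56 mm (x, the sliding direction) by 40 mm (y), 6 mm deep with a 2 mm chamfer and a grey liner, floor 48 mm above the bench, plate top 54 mm; the four pockets lie in a row 46 mm apart along y (plate 88 mm by 196 mm); moves with the shuttle; z up
- pocket2 (a point): centre of the floor of a rectangular pocket in the shuttle's black nest plate: 56 mm (x, the sliding direction) by 40 mm (y), 6 mm deep with a 2 mm chamfer and a grey liner, floor 48 mm above the bench, plate top 54 mm; the four pockets lie in a row 46 mm apart along y (plate 88 mm by 196 mm); moves with the shuttle; z up
- pocket3 (a point): centre of the floor of a rectangular pocket in the shuttle's black nest plate: 56 mm (x, the sliding direction) by 40 mm (y), 6 mm deep with a 2 mm chamfer and a grey liner, floor 48 mm above the bench, plate top 54 mm; the four pockets lie in a row 46 mm apart along y (plate 88 mm by 196 mm); moves with the shuttle; z up
- pocket4 (a point): centre of the floor of a rectangular pocket in the shuttle's black nest plate: 56 mm (x, the sliding direction) by 40 mm (y), 6 mm deep with a 2 mm chamfer and a grey liner, floor 48 mm above the bench, plate top 54 mm; the four pockets lie in a row 46 mm apart along y (plate 88 mm by 196 mm); moves with the shuttle; z up
- label_roll: white paper label roll, ring 68 mm across and 30 mm tall, lying flat; a bystander on the bench: leave it alone; origin at its underside
- marker_pen: black marker pen, 120 mm long, 13 mm thick; a bystander on the bench: leave it alone; origin at its underside
- amber_jar: amber glass jar with a black cap, 52 mm across, 55 mm tall; a bystander on the bench: leave it alone; origin at its underside
- cap_cup: white cup, 72 mm across, 75 mm tall; a bystander on the bench: leave it alone; origin at its underside
Mind the look-alikes: they are no part of the job. What is shaped like the part that bears tin1_mid but orange is not meant.

How it is judged (in metres and radians):
On the way, in this order (a step that is already met when the one before it is completed fails the run):
1. the three stock boxes stand open together (each lid past 60 degrees) (value of joint each of lid_a, lid_b, lid_c above 1.05 rad), for 0.2 s.
2. every blue tin lies flat and square in a pocket of the shuttle plate (x of tin1_mid in the frame of pocket1 between -0.005 and 0.005 m and z of tin1_mid in the frame of pocket1 between 0.0075 and 0.0125 m and angle between each of tin1_mid, tin2_mid, tin3_mid, tin4_mid's own z axis and vertical below 0.07 rad and angle between the x axis of each of tin1_mid, tin2_mid, tin3_mid, tin4_mid and the x axis of pocket1, either way round below 0.14 rad and x of tin2_mid in the frame of pocket1 between -0.005 and 0.005 m and z of tin2_mid in the frame of pocket1 between 0.0075 and 0.0125 m and x of tin3_mid in the frame of pocket1 between -0.005 and 0.005 m and z of tin3_mid in the frame of pocket1 between 0.0075 and 0.0125 m and x of tin4_mid in the frame of pocket1 between -0.005 and 0.005 m and z of tin4_mid in the frame of pocket1 between 0.0075 and 0.0125 m), for 0.3 s.
3. the shuttle is fully home with the tins still seated (all of step 2 and value of joint shuttle above 0.154 m), for 0.2 s.
At the end, for the whole second after the job is handed in: Each blue tin sits in a shuttle pocket: centre within 5 mm, on its floor within 2.5 mm, tilt under 4 degrees, square within 8 degrees; the shuttle is within 6 mm of its inner stop; all lids shut within 3 degrees; green and round tins are still in their boxes (all of step 3 and value of joint each of lid_a, lid_b, lid_c below 0.05 rad and x of green1_mid in the frame of lid_b_grip between -0.013 and 0.113 m and y of green1_mid in the frame of lid_b_grip between -0.065 and 0.065 m and height (world z) of each of green1_mid, green2_mid, round1_mid, round2_mid below 0.04 m and x of green2_mid in the frame of lid_b_grip between -0.013 and 0.113 m and y of green2_mid in the frame of lid_b_grip between -0.065 and 0.065 m and x of round1_mid in the frame of lid_c_grip between -0.013 and 0.113 m and y of round1_mid in the frame of lid_c_grip between -0.065 and 0.065 m and x of round2_mid in the frame of lid_c_grip between -0.013 and 0.113 m and y of round2_mid in the frame of lid_c_grip between -0.065 and 0.065 m); the robot touches nothing.
It fails at once if the label roll is pushed more than 5 cm or knocked over (distance of label_roll from where it was at the start of the episode above 0.05 m or angle between label_roll's own z axis and vertical above 0.6 rad).
It fails at once if the marker pen is pushed more than 5 cm or knocked over (distance of marker_pen from where it was at the start of the episode above 0.05 m).
It fails at once if the amber jar is pushed more than 5 cm or knocked over (distance of amber_jar from where it was at the start of the episode above 0.05 m or angle between amber_jar's own z axis and vertical above 0.6 rad).
It fails at once if the cap cup is pushed more than 5 cm or knocked over (distance of cap_cup from where it was at the start of the episode above 0.05 m or angle between cap_cup's own z axis and vertical above 0.6 rad).
Of tin2, tin3, tin4 only 1 to 3 are there at a start; the rules pass over those that are not, and their reading is None.
At some moment in a run one of tin1 may be knocked a few centimetres aside while the robot is not near it.
Once in a run the grip may slacken for a moment while it holds something.
It also fails if it takes over 210 s, if anything falls off the work surface, if the arm or the gripper's body presses on something with over 40 N, if the wrist force passes 120 N, or if a joint passes its speed limit or range.

## Robot

A 6-joint arm with a two-finger parallel gripper is mounted at the origin on the work surface. World frame = base frame: x ahead of the robot, y to its left, z up, the work surface at z = 0. Lengths are in mm, angles in rad, forces in N, time in s.
With the tool pointing down it reaches from about 275 to 1000 mm from the base axis. Payload 8.4 kg.
Tool frame: the origin (TCP) lies at the very end of the fingers, on their centre line; the grasp point (between the pads) lies 19 mm behind it; x points along the fingers, y is the direction in which the jaws open and shut, and the axes are right-handed (so a half turn about x gives the same grasp; the last joint's range is limited). The gripper opens to 85 mm and grips with 20 to 120 N. Pads are 22 mm wide; open, the fingers measure 114 mm over their backs; the gripper's body (76 mm by 85 mm) begins 54 mm behind the grasp point. The pads swing forward as they close: fully open they stand 13 mm farther back than shut.
Start: joints at [1.252, 0.353, 1.633, -0, 1.155, -0.002], TCP at [194.703, 593.901, 231.281] pointing down, gripper open.
Joint ranges: [-2.63, 2.63], [-0.92, 2.1], [0.06, 2.66], [-1.3, 4.44], [0, 2.69], [-3.02, 3.02]. Speed limits (rad/s): [2.22, 2.22, 2.79, 3.14, 3.14, 3.14].

## Interface

Orientations are given as [roll, pitch, yaw] about the fixed x, y, z axes, in that order (R = Rz(yaw) Ry(pitch) Rx(roll)).
In Python, from rig import r, grab_frame, camera_params, sign_off gives the robot as it stands.
- The arm moves only by the tool drive_tool, never from a script. Its argument "rows" is one flat list of numbers, 7 for each row, row after row: the shift along the tool's x, y, z in mm, then the turn, a rotation vector about the tool's x, y, z in degrees, then the opening in per cent of the stroke, from 0 (shut) to 100 (fully open). In form: [x, y, z, rx, ry, rz, fingers, x, y, z, rx, ry, rz, fingers, ...]. A call has 1 to 10 rows; each row is the pose to reach, as a shift and turn from the pose measured when the call began, along the tool's axes at that moment; what a row does not reach only later rows make up. A row lasts 1/8 s, in which the tool goes at most 62.5 mm and 10.7 degrees, less where a joint would pass 70% of its speed; a pose out of reach is approached as far as the arm can. A call with a gripper value outside its range is refused whole. The fingers move at their own pace and stop on an object; "newtons" is the grip in N (left out, the last holds). Time passes only in rows, so rows that repeat a pose let the fingers close. It gives the time, the measured TCP pose, the force and the opening at its end, in the units of the state.
- r.sense(): the state, without advancing time (a new reading comes with each control period).
- grab_frame(name): name is "scene" or "top" or "wrist"; returns the picture (420x560x3 uint8, red, green, blue); there is no depth.
- camera_params(name): a dict with "vertical_fov" (degrees; the focal length in pixels is half the picture's height over the tangent of half this angle, whatever the lens; pixels are square), "cx", "cy" (the principal point, pixels), "pose" (4x4, takes a point from camera to world coordinates); the wrist camera has in their place "tool_from_camera" (4x4, takes a point from camera to tool coordinates, whose origin is the TCP and whose axes are the tool frame's). Camera axes: x right, y down, z forward; pixel columns grow to the right and rows downward; lengths in mm; the calibration is good to about 2 mm. A picture is of the moment at which its call begins: read the wrist's pose just before it. camera_params takes no time and is no camera call.
- sign_off(): hands the job in, once; it reports no verdict.
The state is a dict: "clock": time; "qpos": joint angles; "qvel": joint speeds; "joint_efforts": joint torques, N m; "eef_pos": TCP position; "tcp_rot": TCP orientation; "contact_force": force on the tool from outside, world axes, zero at the start; "wrist_torque": the same for the moment, N m; "opening": opening from 0.0 (shut) to 1.0 (fully open).
Only numpy, scipy, OpenCV 4.12 (cv2) and the standard library are available. Lean on these libraries where they do the work, as an engineer would, in place of code of your own. Each camera call takes 0.05 s, during which the arm holds its last target.

## Working session

There is one attempt and no reset: what is moved stays moved. The work goes in short steps, Python scripts to look and compute and a tool call to move; the robot and the scene stay as the last step left them, time stands still between calls to the robot, and variables do not carry over. Pictures are saved under pics/ and viewed, and the job is handed in when it is done.

Besides the shell and the picture viewer there is one more tool, called after "Emit:" by a JSON object that holds its "method" and its "body", one argument or row to a line. drive_tool: Moves the arm, as the interface text tells. Its arguments: {"type":"object","properties":{"rows":{"type":"array","items":{"type":"number"}},"newtons":{"type":"number"}},"required":["rows"]}

```bash
ls; mkdir -p pics
cat > h.py <<'E'
import numpy as np, cv2
from scipy.spatial.transform import Rotation as R
from rig import r, grab_frame, camera_params, sign_off
def save(name, fn):
    f=grab_frame(name); cv2.imwrite('pics/'+fn, cv2.cvtColor(f,cv2.COLOR_RGB2BGR)); return f
E
python3 - <<'E'
from h import *
s=r.sense(); print(s)
for n in('scene','top','wrist'):
    print(n,camera_params(n)); save(n,n+'0.png')
E
```

```text
pics
{'clock': 0.0, 'qpos': array([ 1.25160030e+00,  3.53633555e-01,  1.63416776e+00, -2.88915790e-05,
        1.15518934e+00, -2.36660630e-03]), 'qvel': array([-0.00057349, -0.00061237, -0.0023506 ,  0.0002    , -0.00073405,
        0.00129048]), 'joint_efforts': array([ 1.79626106e-03, -6.05240250e+01, -3.42074239e+01,  2.04429284e-05,
        9.23693151e-03,  6.07884942e-08]), 'eef_pos': array([194.5565812 , 593.42933277, 230.55640797]), 'tcp_rot': array([-1.55426982,  1.56939808, -1.87108756]), 'contact_force': array([ 0.02762117, -0.10899536,  0.80608895]), 'wrist_torque': array([-0.00561799, -0.03280591, -0.02605037]), 'opening': 0.9976625446408773}
scene {'vertical_fov': 51.195536125415046, 'cx': 272.8440360262289, 'cy': 212.68381165274633, 'pose': array([[-8.84823774e-01,  3.09330516e-01, -3.48427211e-01,
         9.00169905e+02],
       [ 4.65657093e-01,  5.61704317e-01, -6.83850665e-01,
         7.36081442e+02],
       [-1.58228111e-02, -7.67334928e-01, -6.41051282e-01,
         7.22938447e+02],
       [ 0.00000000e+00,  0.00000000e+00,  0.00000000e+00,
         1.00000000e
[... 202 characters left out ...]
.99766344e-01,  2.09457314e-02,  5.34162772e-03,
         3.59419853e+01],
       [-6.22495435e-03, -4.23363081e-02, -9.99084024e-01,
         1.30682920e+03],
       [ 0.00000000e+00,  0.00000000e+00,  0.00000000e+00,
         1.00000000e+00]])}
wrist {'vertical_fov': 58.60992407383871, 'cx': 278.501676053742, 'cy': 203.91110652903518, 'tool_from_camera': array([[-3.65194690e-04, -2.92896995e-01,  9.56143931e-01,
        -1.43470017e+02],
       [ 9.99999918e-01, -2.73753919e-04,  2.98085833e-04,
        -1.64962666e-01],
       [ 1.74439704e-04,  9.56143962e-01,  2.92897071e-01,
        -7.44627373e+01],
       [ 0.00000000e+00,  0.00000000e+00,  0.00000000e+00,
         1.00000000e+00]])}
```

View pics/scene0.png

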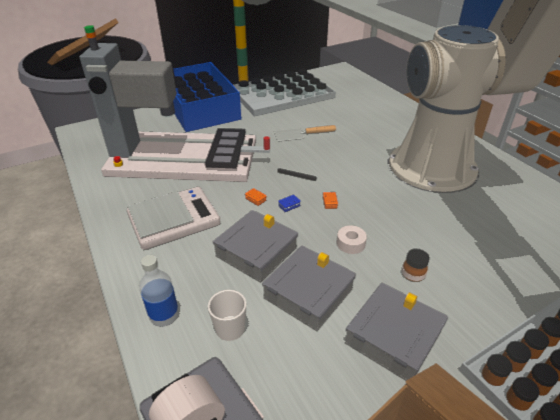

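View pics/top0.png

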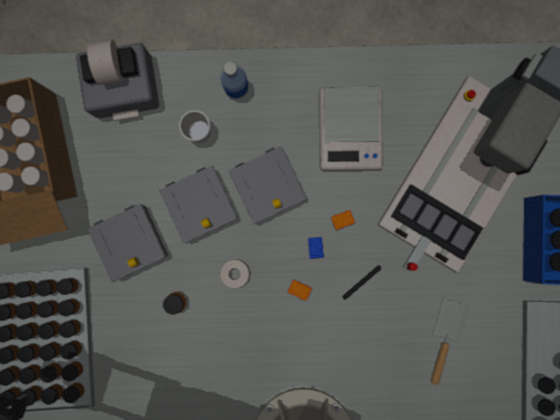

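View pics/wrist0.png

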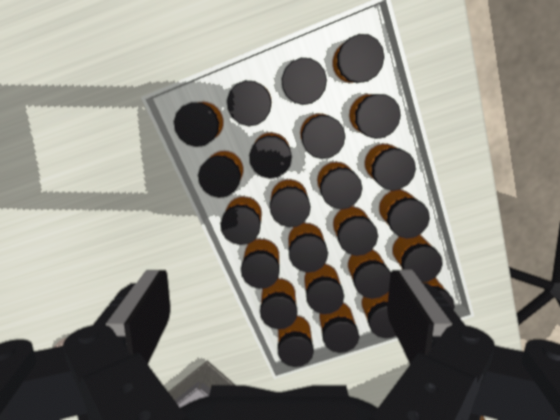

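Candidates for the wanted bench tin are blue (316,247), with orange look-alikes at (343,219) and (300,290). The blue crate at right is not a tin. By the description it's the blue one. Next come enlarged crops.

```bash
cat >> h.py <<'E'
def crop(fn,out,x0,y0,x1,y1,k):
    im=cv2.imread('pics/'+fn)[y0:y1,x0:x1]; im=cv2.resize(im,None,fx=k,fy=k,interpolation=cv2.INTER_CUBIC)
    for x in range((x0+19)//20*20,x1,20): cv2.putText(im,str(x),(int((x-x0)*k),8),0,.3,(0,255,255),1); cv2.line(im,(int((x-x0+.5)*k),10),(int((x-x0+.5)*k),16),(0,255,255),1)
    for y in range((y0+19)//20*20,y1,20): cv2.putText(im,str(y),(0,int((y-y0+.5)*k)),0,.3,(0,255,255),1); cv2.line(im,(22,int((y-y0+.5)*k)),(28,int((y-y0+.5)*k)),(0,255,255),1)
    cv2.imwrite('pics/'+out,im)
def cam(name,T=None):
    c=camera_params(name); f=210/np.tan(np.radians(c['vertical_fov']/2))
    P=c['pose'] if 'pose' in c else T@c['tool_from_camera']
    return f,c['cx'],c['cy'],P
def tool():
    s=r.sense(); T=np.eye(4); T[:3,:3]=R.from_euler('xyz',s['tcp_rot']).as_matrix(); T[:3,3]=s['eef_pos']; return T
def p2w(name,u,v,z,T=None):
    f,cx,cy,P=cam(name,T); d=P[:3,:3]@np.array([(u-cx)/f,(v-cy)/f,1]); o=P[:3,3]; return o+d*(z-o[2])/d[2]
def w2p(name,p,T=None):
    f,cx,cy,P=cam(name,T); q=P[:3,:3].T@(np.array(p,float)-P[:3,3]); return np.array([cx+f*q[0]/q[2],cy+f*q[1]/q[2]])
def delta(p,Rm=None,T=None):
    """shift in tool axes & rotvec deg from the current pose to target"""
    T=tool() if T is None else T
    d=T[:3,:3].T@(np.array(p,float)-T[:3,3]); rv=np.zeros(3)
    if Rm is not None: rv=np.degrees(R.from_matrix(T[:3,:3].T@Rm).as_rotvec())
    return np.round(np.r_[d,rv],1)
def down(yaw,tilt=0):
    """tool pointing down, jaw axis (tool y) at angle yaw (rad) in world xy; tilt about tool y (rad)"""
    x=np.array([0,0,-1.]); y=np.array([np.cos(yaw),np.sin(yaw),0]); M=np.c_[x,y,np.cross(x,y)]
    return M@R.from_rotvec([0,tilt,0]).as_matrix()
E
python3 - <<'E'
from h import *
crop('top0.png','c1.png',80,135,320,320,3.3)
crop('top0.png','c2.png',280,150,500,320,3.6)
print(np.round(tool(),3))
E
```

```text
[[-0.00000e+00  3.11000e-01  9.50000e-01  1.94574e+02]
 [-1.00000e-03  9.50000e-01 -3.11000e-01  5.93561e+02]
 [-1.00000e+00 -1.00000e-03  0.00000e+00  2.30704e+02]
 [ 0.00000e+00  0.00000e+00  0.00000e+00  1.00000e+00]]
```

View pics/c1.png

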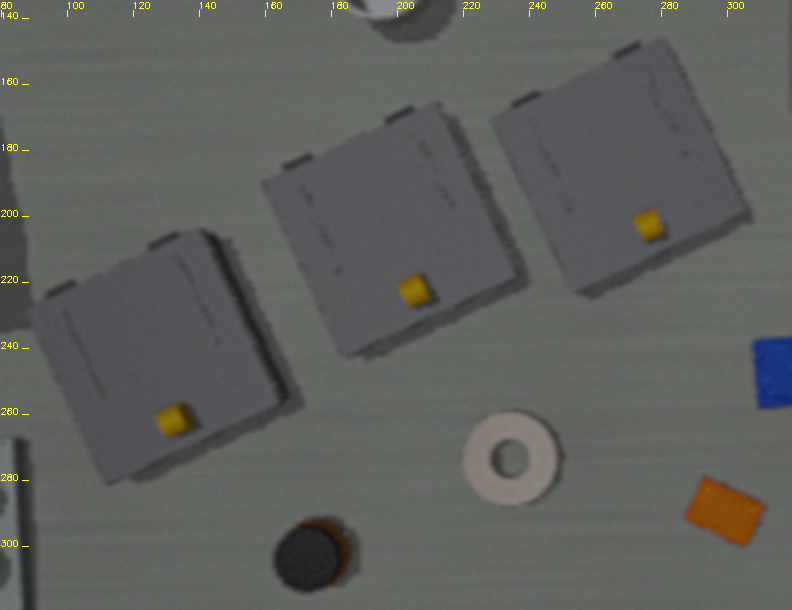

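View pics/c2.png

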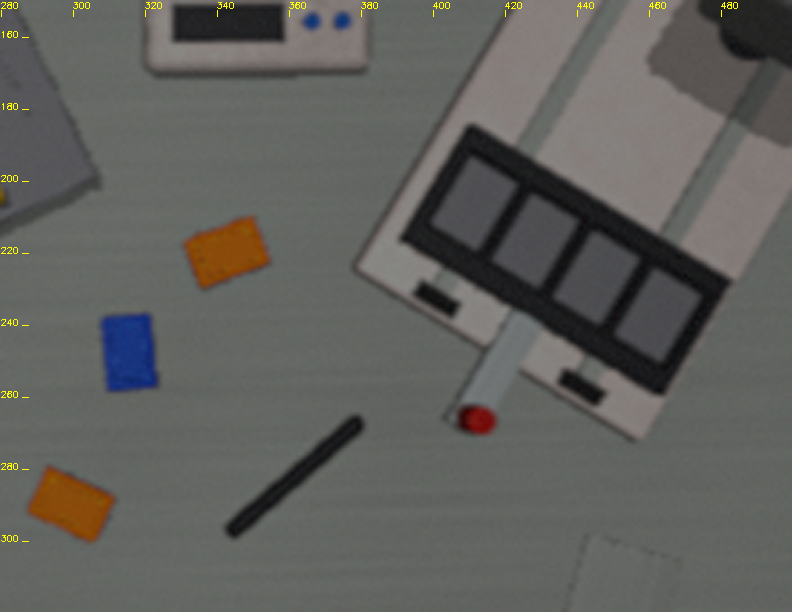

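```bash
cat > geom.py <<'E'
from h import *
B={}
for n,c in {'L':[(28,303),(203,230),(285,403),(109,484)],'M':[(263,183),(438,104),(522,275),(347,354)],'R':[(492,120),(664,40),(748,212),(577,292)]}.items():
    P=np.array([p2w('top',80+x/3.3-.5,135+y/3.3-.5,49)[:2] for x,y in c]) # BL BR FR FL
    ctr=P.mean(0); ax=(P[0]+P[1]-P[2]-P[3]); ay=P[0]+P[3]-P[1]-P[2]
    a1=np.arctan2(ax[1],ax[0]); a2=np.arctan2(-ay[0],ay[1]); 
    a=(a1+a2)/2
    ex=np.array([np.cos(a),np.sin(a)]); B[n]=dict(c=ctr,a=a,grip=ctr-50*ex,hinge=ctr+67*ex,ex=ex)
    if __name__=='__main__':
        print(n,ctr.round(1),np.degrees([a1,a2]).round(1),'size',np.linalg.norm(ax)/2,np.linalg.norm(ay)/2,'grip',B[n]['grip'].round(1), 'grip px z77',w2p('top',[*B[n]['grip'],77.5]))
if __name__=='__main__':
    # pockets
    # pocket centre estimates in crop2 px
    for X,Y in [(474,202),(535,241),(596,278),(657,316)]:
        print('pocket',p2w('top',280+X/3.6-.5,150+Y/3.6-.5,50).round(1))
    print('post',p2w('top',280+478/3.6-.5,150+419/3.6-.5,82).round(1))
    print('tin1',p2w('top',280+129/3.6-.5,150+353/3.6-.5,20).round(1))
E
python3 geom.py
```

```text
L [479.9 401.4] [24.2 22.5] size 138.3827073501131 135.15852934305957 grip [434.  381.6] grip px z77 [132.07050151 262.12936364]
M [565.7 232.9] [25.3 23.2] size 135.649187831141 135.93279741349536 grip [520.1 212.4] grip px z77 [205.72093659 222.82184742]
R [607.   70.6] [24.9 23.9] size 136.40295410385676 134.28078732944394 grip [561.5  49.9] grip px z77 [276.50961188 203.21035661]
pocket [ 551.  -263.6   50. ]
pocket [ 524.9 -302.2   50. ]
pocket [ 500.1 -340.8   50. ]
pocket [ 474.8 -379.3   50. ]
post [ 412.8 -254.3   82. ]
tin1 [457.3 -39.8  20. ]
```

```bash
cat > plan.py <<'E'
from geom import *
def arcpose(n,th,f=0.5,off=13):
    b=B[n]; h=b['hinge']; ex=b['ex']
    s=-117*np.cos(th)+22*np.sin(th); z=45.5+117*np.sin(th)+22*np.cos(th)
    M=down(b['a']+np.pi/2,f*th); p=np.r_[h+ex*s,z]+off*M[:,0]
    return p,M
def rows(poses,T=None):
    T=tool() if T is None else T
    for p,M in poses: print(*[f'{v:g}' for v in delta(p,M,T)],sep=', ')
E
python3 - <<'E'
from plan import *
g=B['L']['grip']; M=down(B['L']['a']+np.pi/2)
rows([([*g,160],M),([*g,100],M),([*g,54.5],M)])
E
```

```text
70.8, -126.7, 293.5, -41.5, -0, 0.1
130.8, -126.7, 293.5, -41.5, -0, 0.1
176.3, -126.6, 293.5, -41.5, -0, 0.1
```

Emit:
{"method": "drive_tool", "body": {
  "rows": [40,-60,140,-20,0,0,45,70.8,-126.7,293.5,-41.5,0,0,45,70.8,-126.7,293.5,-41.5,0,0,45,70.8,-126.7,293.5,-41.5,0,0,45,70.8,-126.7,293.5,-41.5,0,0,45,70.8,-126.7,293.5,-41.5,0,0,45,70.8,-126.7,293.5,-41.5,0,0,45,70.8,-126.7,293.5,-41.5,0,0,45,80,-126.7,293.5,-41.5,0,0,45],
  "newtons": 30
}}

```text
clock: 1.27
eef_pos: [433.7, 382.9, 151.4]
tcp_rot: [-0.094, 1.57, 0.314]
contact_force: [-0.0, -0.5, 0.6]
opening: 0.446
```

Run:
```python
from plan import *
print(tool().round(3)); save('wrist','w1.png')
g=B['L']['grip']; M=down(B['L']['a']+np.pi/2)
rows([([*g,100],M),([*g,54.5],M)])
print(w2p('wrist',[*g,77.5],tool()))
```

```text
[[ 1.00000e-03 -3.98000e-01  9.18000e-01  4.33729e+02]
 [ 0.00000e+00  9.18000e-01  3.98000e-01  3.82886e+02]
 [-1.00000e+00 -0.00000e+00  1.00000e-03  1.51367e+02]
 [ 0.00000e+00  0.00000e+00  0.00000e+00  1.00000e+00]]
49.7, -0.9, 0.8, 0.1, -0.1, 0
95.2, -0.9, 0.9, 0.1, -0.1, 0
[277.49434857 218.63132777]
```

View pics/w1.png

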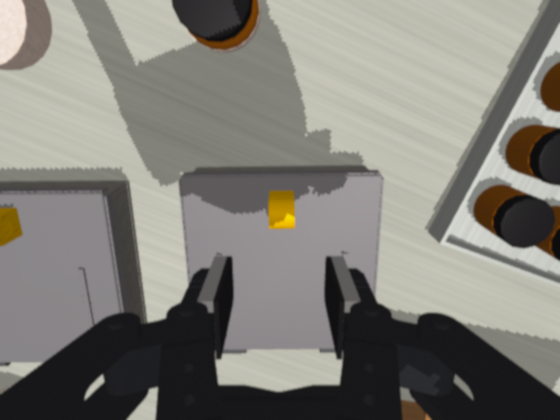

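Emit:
{"method": "drive_tool", "body": {
  "rows": [48,0.5,0.8,0,0,0,45,90,0.5,0.8,0,0,0,45,95,0.5,0.8,0,0,0,45,95,0.5,0.8,0,0,0,0,95,0.5,0.8,0,0,0,0,95,0.5,0.8,0,0,0,0,95,0.5,0.8,0,0,0,0]
}}

```text
clock: 2.2
eef_pos: [433.4, 384.4, 56.5]
tcp_rot: [1.007, 1.57, 1.417]
contact_force: [-3.2, 4.7, -3.0]
opening: 0.176
```

Run:
```python
from plan import *
s=r.sense(); print(s['opening'],s['contact_force'])
rows([arcpose('L',t) for t in np.radians(np.linspace(0,96,11)[1:])])
```

```text
0.17580264998343925 [-3.18987103  4.65729371 -3.03288904]
-17.2, -2.8, 3.7, 0.1, 4.8, -0.1
-35.4, -2.8, 11, 0.1, 9.6, -0.1
-52, -2.8, 21.3, 0.1, 14.4, -0
-66.6, -2.8, 34.2, 0.1, 19.2, -0
-78.8, -2.8, 49.3, 0.1, 24, -0
-88.1, -2.8, 66.1, 0.1, 28.8, -0
-94.5, -2.8, 84.2, 0.1, 33.6, -0
-97.7, -2.9, 103.1, 0.1, 38.4, -0
-97.6, -2.9, 122.2, 0.1, 43.2, -0
-94.3, -2.9, 140.9, 0.1, 48, -0
```

Emit:
{"method": "drive_tool", "body": {
  "rows": [-17,0,3.7,0,4.8,0,0,-35,0,11,0,9.6,0,0,-52,0,21.3,0,14.4,0,0,-66.5,0,34.2,0,19.2,0,0,-78.8,0,49.3,0,24,0,0,-88,0,66,0,28.8,0,0,-94.5,0,84,0,33.6,0,0,-97.7,0,103,0,38.4,0,0,-97.6,0,122,0,43.2,0,0,-94.3,0,141,0,48,0,0]
}}

```text
clock: 3.45
eef_pos: [562.6, 442.2, 153.3]
tcp_rot: [3.136, 0.733, -2.735]
contact_force: [-8.1, 9.1, -4.3]
opening: 0.182
```

Run:
```python
from plan import *
s=r.sense(); print(s['opening'],s['contact_force'],s['qpos'].round(2))
rows([arcpose('L',np.radians(96))])
save('scene','s1.png')
```

```text
0.18180400902178528 [-8.1428892   9.11243284 -4.32462953] [ 0.6   1.08  0.75  0.17  2.14 -1.36]
2.1, -4.7, 1.3, 0.3, 0, -0.1
```

View pics/s1.png

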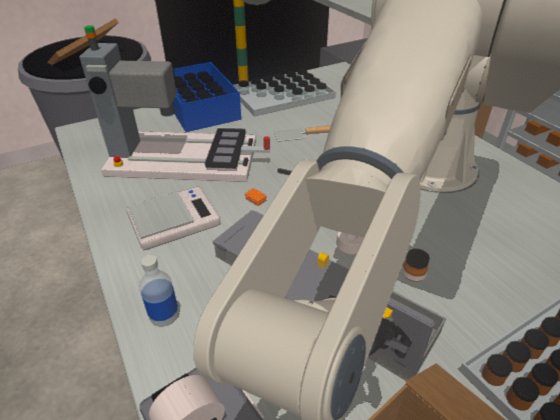

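Run:
```python
from plan import *
g=B['M']['grip']; M=down(B['M']['a']+np.pi/2); p0=tool()[:3,3]
rows([([*(0.5*g+0.5*p0[:2]),250],down(B['M']['a']+np.pi/2,.4)),([*g,160],M),([*g,90],M),([*g,54.5],M)])
```

```text
-17.1, -96.4, -118.2, -0.4, -25.6, -0.7
91.3, -193.9, -94.6, -0.6, -48.5, -0.6
137.7, -194.2, -42.2, -0.6, -48.5, -0.6
161.3, -194.4, -15.6, -0.6, -48.5, -0.6
```

Emit:
{"method": "drive_tool", "body": {
  "rows": [0,0,0,0,0,0,45,0,0,0,0,0,0,45,-40,0,0,0,0,0,45,-90,0,0,0,0,0,45,-60,-50,-60,0,-10,0,45,-17,-96,-118,0,-20,0,45,10,-130,-118,0,-30,0,45,50,-170,-105,0,-40,0,45,91,-194,-95,0,-48.5,0,45,91,-194,-95,0,-48.5,0,45]
}}

```text
clock: 4.75
eef_pos: [528.0, 231.5, 172.4]
tcp_rot: [2.324, 1.564, 2.734]
contact_force: [1.3, -0.9, -0.7]
opening: 0.454
```

Run:
```python
from plan import *
T=tool();save('wrist','w2.png')
g=B['M']['grip']; M=down(B['M']['a']+np.pi/2)
rows([([*g,100],M),([*g,54.5],M)]); print(w2p('wrist',[*g,77.5],T))
```

```text
61.6, -11.3, 5.9, -0.8, -1.2, -0.2
107.1, -11.4, 6.8, -0.8, -1.2, -0.2
[256.34621693 185.13846643]
```

View pics/w2.png

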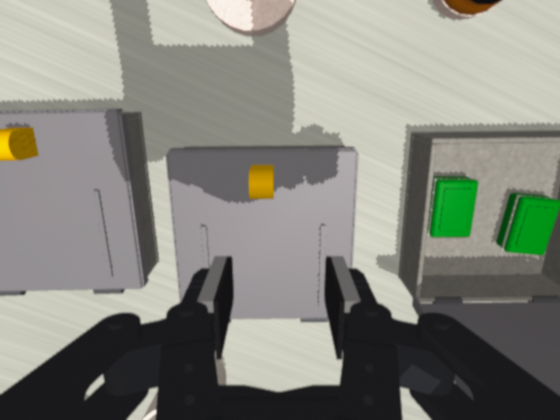

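Emit:
{"method": "drive_tool", "body": {
  "rows": [50,-8,6,-0.8,-1.2,0,45,95,-8,6.8,-0.8,-1.2,0,45,107,-8,6.8,-0.8,-1.2,0,45,107,-8,6.8,-0.8,-1.2,0,0,107,-8,6.8,-0.8,-1.2,0,0,107,-8,6.8,-0.8,-1.2,0,0,107,-8,6.8,-0.8,-1.2,0,0]
}}

```text
clock: 5.68
eef_pos: [519.7, 215.8, 56.0]
tcp_rot: [0.797, 1.567, 1.22]
contact_force: [-0.2, -3.9, 7.9]
opening: 0.18
```

Run:
```python
from plan import *
s=r.sense(); print(s['opening'],s['contact_force'])
rows([arcpose('M',t) for t in np.radians(np.linspace(0,96,11)[1:])])
```

```text
0.1803155441253065 [-0.24912641 -3.85118234  7.91366585]
-17.8, -3.2, 3.2, 0.1, 5, -0.2
-36, -3.1, 10.6, 0.1, 9.8, -0.2
-52.5, -3.1, 20.9, 0.1, 14.6, -0.2
-67.1, -3, 33.8, 0.1, 19.4, -0.2
-79.2, -3, 49, 0.1, 24.2, -0.2
-88.5, -3, 65.8, 0.1, 29, -0.2
-94.9, -3, 84, 0.1, 33.8, -0.1
-98, -3, 102.9, 0.1, 38.6, -0.1
-97.9, -3, 121.9, 0.1, 43.4, -0.1
-94.5, -3.1, 140.7, 0.1, 48.2, -0.1
```

Emit:
{"method": "drive_tool", "body": {
  "rows": [-17,-1,3.2,0,5,0,0,-36,-1,10.6,0,9.8,0,0,-52.5,-1,21,0,14.6,0,0,-67,-1,33.8,0,19.4,0,0,-79,-1,49,0,24.2,0,0,-88.5,-1,66,0,29,0,0,-95,-1,84,0,33.8,0,0,-98,-1,103,0,38.6,0,0,-98,-1,122,0,43.4,0,0,-94.5,-1,141,0,48.2,0,0]
}}

```text
clock: 6.92
eef_pos: [648.7, 272.8, 151.5]
tcp_rot: [3.137, 0.729, -2.721]
contact_force: [-1.8, -2.1, -1.1]
opening: 0.177
```

Run:
```python
from plan import *
s=r.sense(); print(s['opening'],s['contact_force'],s['qpos'].round(2))
g=B['R']['grip']; M=down(B['R']['a']+np.pi/2); p0=tool()[:3,3]
rows([arcpose('M',np.radians(96)),([*(0.5*g+0.5*p0[:2]),250],down(B['R']['a']+np.pi/2,.4)),([*g,160],M)])
```

```text
0.17680739974734622 [-1.84157553 -2.12274057 -1.06022437] [ 0.4   1.07  0.77 -0.02  2.14 -1.6 ]
1, -2.3, 0, 0.2, -0.2, -0.1
-2, -83.4, -130.6, -0, -25.3, -0.2
121.6, -167.3, -120.8, -0.1, -48.2, -0.2
```

Emit:
{"method": "drive_tool", "body": {
  "rows": [0,0,0,0,0,0,45,0,0,0,0,0,0,45,-40,0,0,0,0,0,45,-90,0,0,0,0,0,45,-60,-50,-60,0,-10,0,45,-10,-83,-130,0,-20,0,45,20,-115,-130,0,-30,0,45,70,-140,-125,0,-40,0,45,121,-165,-121,0,-48.2,0,45,121,-165,-121,0,-48.2,0,45]
}}

```text
clock: 8.18
eef_pos: [569.8, 66.3, 172.1]
tcp_rot: [-0.015, 1.558, 0.409]
contact_force: [1.1, -0.3, -0.7]
opening: 0.45
```

Run:
```python
from plan import *
T=tool();save('wrist','w3.png')
g=B['R']['grip']; M=down(B['R']['a']+np.pi/2)
rows([([*g,100],M),([*g,54.5],M)]); print(w2p('wrist',[*g,77.5],T))
```

```text
61.4, -13.4, 5.3, -0.2, -0.2, -0.2
106.9, -13.6, 5.5, -0.2, -0.2, -0.2
[261.28681581 183.75591498]
```

View pics/w3.png

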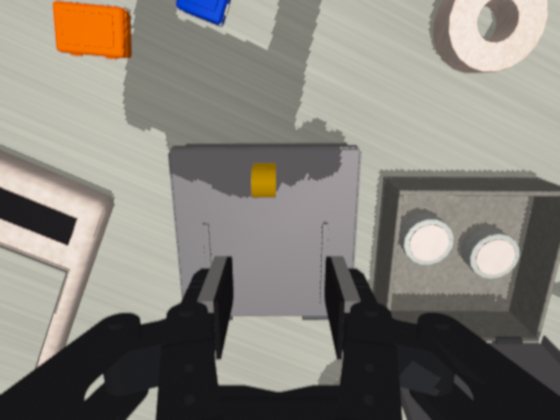

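M holds the round tins (box C), so R is box A and holds the blue ones. I'm opening R now.

Emit:
{"method": "drive_tool", "body": {
  "rows": [50,-11,5.5,0,0,0,45,95,-11,5.5,0,0,0,45,107,-11,5.5,0,0,0,45,107,-11,5.5,0,0,0,0,107,-11,5.5,0,0,0,0,107,-11,5.5,0,0,0,0,107,-11,5.5,0,0,0,0]
}}

```text
clock: 9.1
eef_pos: [561.6, 51.6, 56.5]
tcp_rot: [2.275, 1.568, 2.699]
contact_force: [-0.8, -6.6, -1.4]
opening: 0.181
```

Run:
```python
from plan import *
s=r.sense(); print(s['opening'],s['contact_force'])
rows([arcpose('R',t) for t in np.radians(np.linspace(0,96,11)[1:])])
```

```text
0.18061728055532103 [-0.798127   -6.64038938 -1.36009038]
-17.3, -1.5, 3.4, -0.1, 4.7, -0.1
-35.5, -1.5, 10.7, -0.1, 9.5, -0.1
-52.1, -1.4, 20.9, -0.1, 14.3, -0.1
-66.7, -1.3, 33.8, -0.1, 19.1, -0.1
-78.9, -1.3, 48.8, -0.1, 23.9, -0.1
-88.3, -1.2, 65.7, -0.1, 28.7, -0.1
-94.7, -1.2, 83.8, -0.1, 33.5, -0.1
-97.9, -1.1, 102.7, -0.1, 38.3, -0.1
-97.9, -1.1, 121.7, -0.1, 43.1, -0.1
-94.6, -1.1, 140.5, -0.1, 47.9, -0.2
```

Emit:
{"method": "drive_tool", "body": {
  "rows": [-17,-1,3.2,0,5,0,0,-36,-1,10.6,0,9.8,0,0,-52.5,-1,21,0,14.6,0,0,-67,-1,33.8,0,19.4,0,0,-79,-1,49,0,24.2,0,0,-88.5,-1,66,0,29,0,0,-95,-1,84,0,33.8,0,0,-98,-1,103,0,38.6,0,0,-98,-1,122,0,43.4,0,0,-94.5,-1,141,0,48.2,0,0]
}}

```text
clock: 10.35
eef_pos: [691.1, 110.5, 153.5]
tcp_rot: [3.137, 0.727, -2.72]
contact_force: [-4.8, -0.5, -3.4]
opening: 0.182
```

Run:
```python
from plan import *
s=r.sense(); print(s['opening'],s['contact_force'],s['qpos'].round(2))
M=down(B['R']['a']+np.pi/2); p0=tool()[:3,3]
rows([([*(B['R']['c']-40*B['R']['ex']),270],M)])
```

```text
0.18194429047366967 [-4.75813044 -0.52066493 -3.39562669] [ 0.23  1.05  0.81 -0.17  2.11 -1.79]
21.9, -1.5, -175.5, -0, -48.3, -0.2
```

Emit:
{"method": "drive_tool", "body": {
  "rows": [0,0,0,0,0,0,45,0,0,0,0,0,0,45,-40,0,0,0,0,0,45,-90,0,0,0,0,0,100,-60,0,-60,0,-12,0,100,-20,0,-120,0,-22,0,100,10,0,-160,0,-32,0,100,22,0,-175,0,-42,0,100,22,0,-175,0,-48,0,100,22,0,-175,0,-48,0,100]
}}

```text
clock: 11.6
eef_pos: [566.5, 54.1, 273.8]
tcp_rot: [0.118, 1.566, 0.541]
contact_force: [0.5, 0.5, 0.0]
opening: 1.004
```

Run:
```python
from plan import *
T=tool();np.save('T4.npy',T);save('wrist','w4.png');save('top','t4.png');print(T.round(2))
```

```text
[[ 0.0000e+00 -4.1000e-01  9.1000e-01  5.6647e+02]
 [ 0.0000e+00  9.1000e-01  4.1000e-01  5.4060e+01]
 [-1.0000e+00  0.0000e+00  0.0000e+00  2.7379e+02]
 [ 0.0000e+00  0.0000e+00  0.0000e+00  1.0000e+00]]
```

View pics/w4.png

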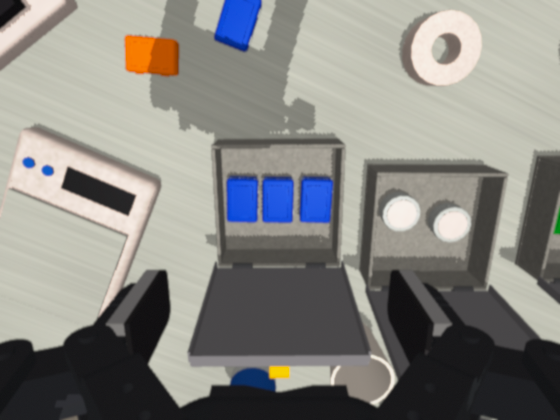

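View pics/t4.png

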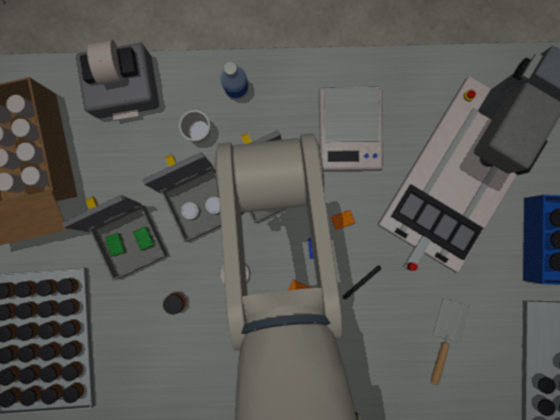

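All three lids stand open. Box A (right) holds three blue tins, near (242,199), (278,199) and (316,199) in the wrist picture. I'm zooming in on them.

Run:
```python
from h import *
crop('w4.png','c4.png',200,120,360,280,4.5)
```

```text
(no output)
```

View pics/c4.png

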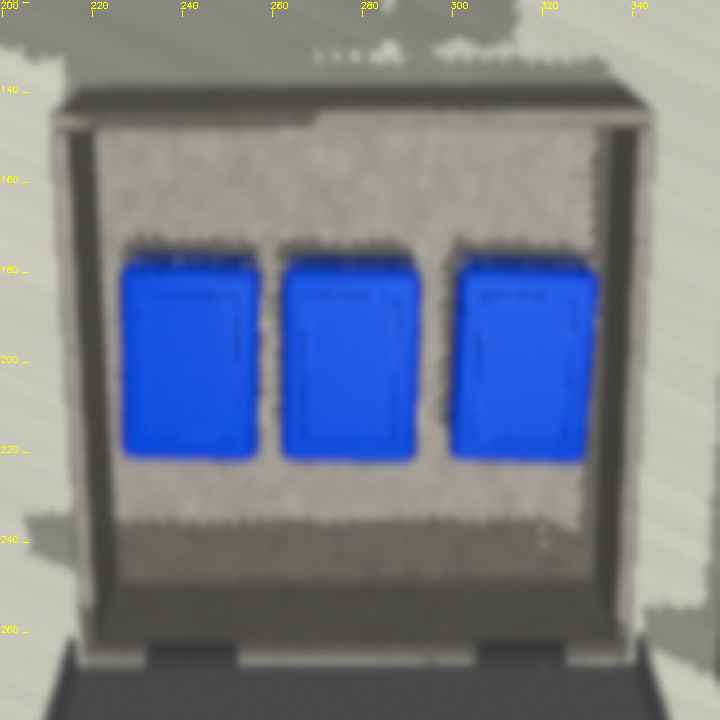

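```bash
cat > tins.py <<'E'
from plan import *
T4=np.load('T4.npy')
tins={}
for n,c in {'r':[(122,267),(260,267),(257,458),(124,458)],'m':[(283,270),(419,270),(416,460),(282,460)],'l':[(465,271),(599,272),(585,460),(452,459)]}.items():
    P=np.array([p2w('wrist',200+x/4.5-.5,120+y/4.5-.5,24,T4)[:2] for x,y in c])
    ctr=P.mean(0); ax=P[2]+P[3]-P[0]-P[1]; ay=P[1]+P[2]-P[0]-P[3]
    tins[n]=(ctr,np.arctan2(ax[1],ax[0]))
    b=B['R']; d=ctr-b['c']
    if __name__=='__main__': print(n,ctr.round(1),np.degrees(tins[n][1]).round(1),np.linalg.norm(ax)/2,np.linalg.norm(ay)/2,'box frame',d@b['ex'],d@np.array([-b['ex'][1],b['ex'][0]]))
if __name__=='__main__':
    g=np.array([(96,125),(613,125),(615,645),(88,645)])
    print(np.degrees(B['R']['a']))
    c,a=tins['r']; M=down(a)
    rows([([*c,120],M),([*c,60],M),([*c,10.5],M)])
E
python3 tins.py
```

```text
r [622.3  35.1] 22.4 48.62546613142131 33.009448594816305 box frame -0.7717730260215778 -38.622986893160395
m [607.   70.7] 23.6 48.399397380186834 32.91584507136656 box frame 0.022912946113966288 0.18220691252444737
l [589.6 109.8] 22.0 47.93643665795898 32.57103205500373 box frame 0.32012498197105843 42.90211388452726
24.408902187106744
153.8, -39.9, 41.7, 91.8, 0.1, -0.1
213.8, -40, 41.6, 91.8, 0.1, -0.1
263.3, -40, 41.5, 91.8, 0.1, -0.1
```

Emit:
{"method": "drive_tool", "body": {
  "rows": [50,-20,20,10,0,0,78,100,-40,41.5,20,0,0,78,130,-40,41.5,30,0,0,78,150,-40,41.5,40,0,0,78,150,-40,41.5,50,0,0,78,150,-40,41.5,60,0,0,78,150,-40,41.5,71,0,0,78,150,-40,41.5,81,0,0,78,150,-40,41.5,91.8,0,0,78,150,-40,41.5,91.8,0,0,78]
}}

```text
clock: 12.95
eef_pos: [623.0, 35.1, 124.6]
tcp_rot: [1.656, 1.568, 0.477]
contact_force: [-0.8, -0.1, 0.2]
opening: 0.78
```

Run:
```python
from tins import *
T=tool();np.save('T5.npy',T);save('wrist','w5.png')
c,a=tins['r']; M=down(a)
rows([([*c,60],M),([*c,10.5],M)]);print([w2p('wrist',[*tins[n][0],24],T).round(0) for n in tins])
```

```text
64.5, -0.7, -0.6, 0.2, -0, -0.1
114, -0.8, -0.6, 0.2, -0, -0.1
[array([277., 203.]), array([276., 146.]), array([274.,  76.])]
```

View pics/w5.png

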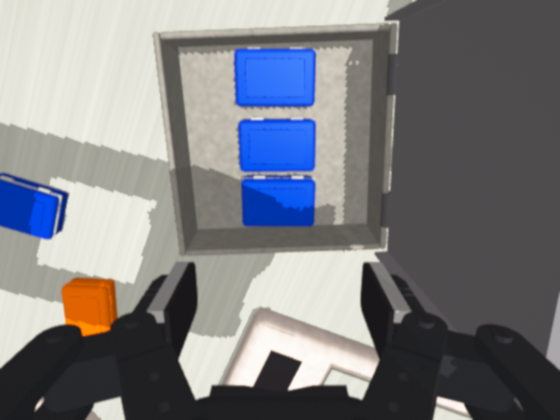

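Emit:
{"method": "drive_tool", "body": {
  "rows": [55,-0.5,-0.6,0,0,0,78,95,-0.5,-0.6,0,0,0,78,114,-0.5,-0.6,0,0,0,78,114,-0.5,-0.6,0,0,0,78,114,-0.5,-0.6,0,0,0,45,114,-0.5,-0.6,0,0,0,45,114,-0.5,-0.6,0,0,0,45],
  "newtons": 40
}}

```text
clock: 13.88
eef_pos: [623.8, 35.6, 12.3]
tcp_rot: [1.435, 1.565, 0.259]
contact_force: [-1.3, -0.9, 7.9]
opening: 0.573
```

Run:
```python
from tins import *
s=r.sense();print(s['opening'],s['contact_force'])
save('wrist','w6.png');save('top','t6.png')
```

```text
0.572837019221059 [-1.30620763 -0.86479522  7.87418925]
```

View pics/w6.png

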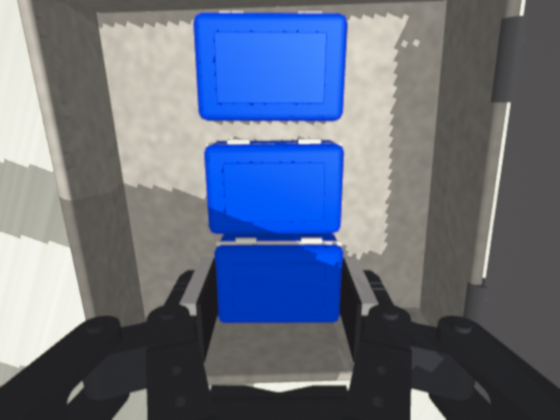

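Run:
```python
from tins import *
M=down(np.radians(-33.6)); p=tool()[:3,3]
rows([([p[0],p[1],150],tool()[:3,:3]),([551,-170,160],M),([474.8,-379.3,150],M)])
```

```text
-137.7, 0.7, 0.1, 0, 0, 0
-148.4, -145.6, 161.9, 56.2, -0.1, -0.3
-139.1, -296.5, 325.7, 56.2, -0.1, -0.3
```

Emit:
{"method": "drive_tool", "body": {
  "rows": [-20,0,0,0,0,0,45,-60,0,0,0,0,0,45,-120,0,0,0,0,0,45,-145,-30,30,10,0,0,45,-148,-70,75,20,0,0,45,-148,-110,120,30,0,0,45,-148,-150,165,40,0,0,45,-145,-200,215,50,0,0,45,-140,-250,270,56.2,0,0,45,-139,-296,325,56.2,0,0,45]
}}

```text
clock: 15.22
eef_pos: [483.1, -352.3, 152.4]
tcp_rot: [2.248, 1.564, 0.09]
contact_force: [0.2, -0.1, 0.1]
opening: 0.574
```

Emit:
{"method": "drive_tool", "body": {
  "rows": [0,0,0,0,0,0,45]
}}

```text
clock: 15.35
eef_pos: [481.7, -356.2, 153.8]
tcp_rot: [2.002, 1.563, -0.16]
contact_force: [-0.5, -0.1, 0.0]
opening: 0.569
```

Run:
```python
from tins import *
s=r.sense();print(s['opening'],s['contact_force'],s['eef_pos'])
T=tool();np.save('T7.npy',T);save('wrist','w7.png');save('top','t7.png')
for q in [(551,-263.6),(524.9,-302.2),(500.1,-340.8),(474.8,-379.3)]: print(w2p('wrist',[*q,48],T).round(0))
```

```text
0.5694969638400624 [-5.05324735e-01 -1.26541461e-01  2.00509384e-04] [ 481.70784634 -356.21172268  153.83294536]
[287.  20.]
[286.  99.]
[287. 170.]
[287. 233.]
```

View pics/w7.png

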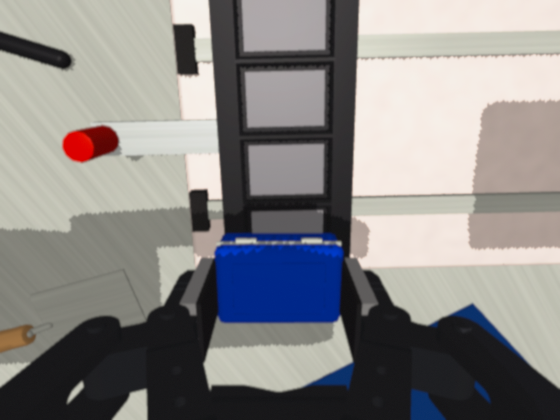

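Run:
```python
from h import *
crop('w7.png','c7.png',200,0,370,250,3.2)
```

```text
(no output)
```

View pics/c7.png

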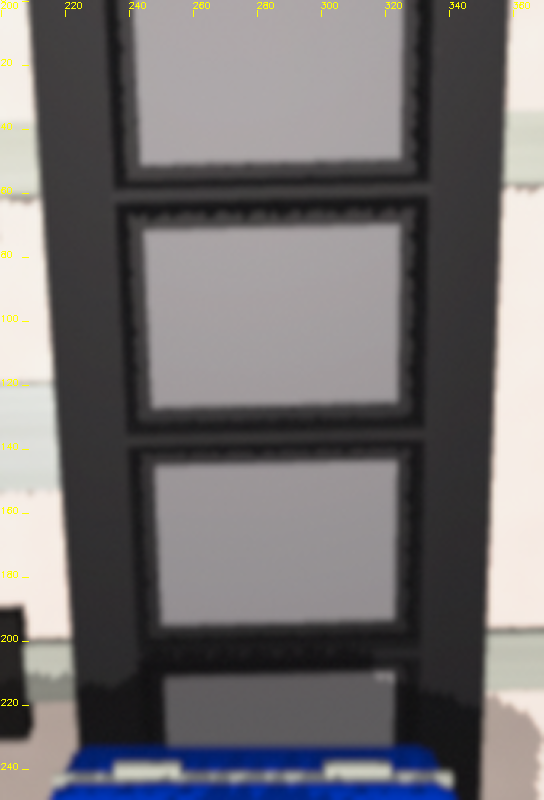

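Run:
```python
from h import *
T=np.load('T7.npy')
c={}
for n,q in {'P2':[(141,230),(401,223),(400,404),(150,410)],'P3':[(154,465),(399,460),(396,621),(161,628)]}.items():
    P=np.array([p2w('wrist',200+x/3.2-.5,y/3.2-.5,48,T)[:2] for x,y in q])
    ax=P[1]+P[2]-P[0]-P[3]; ay=P[0]+P[1]-P[2]-P[3]; c[n]=P.mean(0)
    print(n,P.mean(0).round(1),np.degrees(np.arctan2(ax[1],ax[0])),np.degrees(np.arctan2(-ay[0],ay[1])),np.linalg.norm(ax)/2,np.linalg.norm(ay)/2)
d=c['P3']-c['P2'];print(d,np.linalg.norm(d),np.degrees(np.arctan2(-d[1],-d[0]))-90, c['P3']+d)
# tin in hand: top face corners approx
print(np.degrees(np.arctan2(T[1,1],T[0,1])))
```

```text
P2 [ 524.4 -301.7] -32.50540179913087 -32.29803859619957 51.18983743681017 34.90031981297036
P3 [ 499.6 -340.7] -32.51021467744666 -32.873529605917184 50.866347954669806 34.909614177145954
[-24.81068388 -39.03020868] 46.248537533963464 -32.44326324305747 [ 474.79560423 -379.77489008]
-33.89041997603013
```

```bash
cat >> tins.py <<'E'
PY=np.radians(-32.8); pd=np.array([-24.95,-38.8]); 
PK={4:np.array([474.8,-379.6])}
for i in (3,2,1): PK[i]=PK[i+1]-pd
def pk(i,z): return ([*PK[i],z],down(PY))
E
python3 - <<'E'
from tins import *
print(PK); rows([pk(4,80),pk(4,57)])
E
```

```text
{4: array([ 474.8, -379.6]), 3: array([ 499.75, -340.8 ]), 2: array([ 524.7, -302. ]), 1: array([ 549.65, -263.2 ])}
73.6, 7.6, 26.9, -0.9, -0.2, -0.4
96.6, 7.5, 27, -0.9, -0.2, -0.4
```

Emit:
{"method": "drive_tool", "body": {
  "rows": [20,7.6,27,-0.9,0,0,45,50,7.6,27,-0.9,0,0,45,70,7.6,27,-0.9,0,0,45,73,7.6,27,-0.9,0,0,45,73,7.6,27,-0.9,0,0,45]
}}

```text
clock: 16.08
eef_pos: [475.5, -379.0, 81.4]
tcp_rot: [2.121, 1.563, -0.022]
contact_force: [0.4, -0.4, -0.5]
opening: 0.57
```

Run:
```python
from tins import *
print(r.sense()['opening']);rows([pk(4,80),pk(4,57)]); save('wrist','w8.png')
```

```text
0.5699990640277885
1.4, -0.3, 0.8, 0, -0.2, -0.4
24.4, -0.4, 0.9, 0, -0.2, -0.4
```

View pics/w8.png

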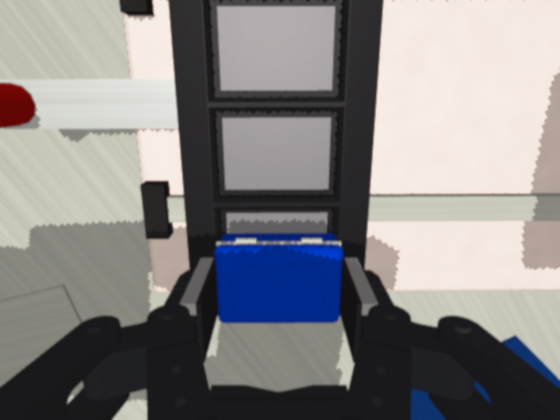

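Emit:
{"method": "drive_tool", "body": {
  "rows": [12,-0.3,0.9,0,0,0,45,20,-0.3,0.9,0,0,0,45,24,-0.3,0.9,0,0,0,45,26,-0.3,0.9,0,0,0,45,26,-0.3,0.9,0,0,0,45]
}}

```text
clock: 16.75
eef_pos: [475.5, -380.2, 56.3]
tcp_rot: [2.037, 1.562, -0.106]
contact_force: [-0.1, 1.5, 5.4]
opening: 0.568
```

Run:
```python
from tins import *
s=r.sense();print(s['opening'],s['contact_force'],s['eef_pos'])
```

```text
0.5675914002163218 [-0.06559998  1.5350521   5.42417815] [ 475.45615219 -380.23607947   56.32436009]
```

Emit:
{"method": "drive_tool", "body": {
  "rows": [0,0,0,0,0,0,75,0,0,0,0,0,0,75,-20,0,0,0,0,0,75,-60,0,-20,0,0,0,75,-100,0,-60,0,0,0,75,-110,0,-80,0,0,0,75,-110,0,-80,0,0,0,75]
}}

```text
clock: 17.62
eef_pos: [518.8, -312.2, 168.0]
tcp_rot: [1.956, 1.56, -0.185]
contact_force: [-0.5, 0.1, -0.3]
opening: 0.745
```

Run:
```python
from tins import *
T=tool();np.save('T9.npy',T);save('wrist','w9.png')
c,a=tins['m']; M=down(a); p=T[:3,3]
rows([([*c,150],M),([*c,60],M)])
```

```text
17.1, -132.7, -370.7, -56.3, 0, -0.5
107.1, -133.5, -370.3, -56.3, 0, -0.5
```

View pics/w9.png

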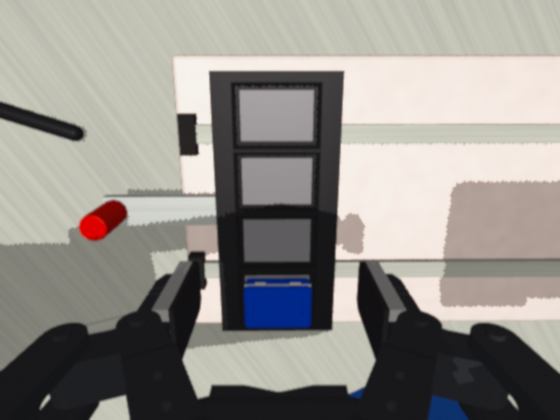

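Emit:
{"method": "drive_tool", "body": {
  "rows": [10,-20,-50,-10,0,0,78,10,-45,-100,-20,0,0,78,10,-70,-155,-30,0,0,78,10,-90,-210,-40,0,0,78,12,-110,-265,-50,0,0,78,15,-125,-320,-56.3,0,0,78,20,-133,-370.5,-56.3,0,0,78,40,-133,-370.5,-56.3,0,0,78,45,-133,-370.5,-56.3,0,0,78]
}}

```text
clock: 18.8
eef_pos: [604.8, 70.3, 119.6]
tcp_rot: [0.708, 1.566, -0.451]
contact_force: [0.6, -1.0, -0.3]
opening: 0.781
```

Run:
```python
from tins import *
T=tool();np.save('T10.npy',T);save('wrist','w10.png')
c,a=tins['m']; M=down(a); p=T[:3,3]
rows([([*c,60],M),([*c,10.5],M)]);print([w2p('wrist',[*tins[n][0],24],T).round(0) for n in tins])
```

```text
59.8, 2, -0.5, -0, 0.2, -0.2
109.3, 1.8, -0.6, -0, 0.2, -0.2
[array([281., 258.]), array([281., 205.]), array([281., 141.])]
```

View pics/w10.png

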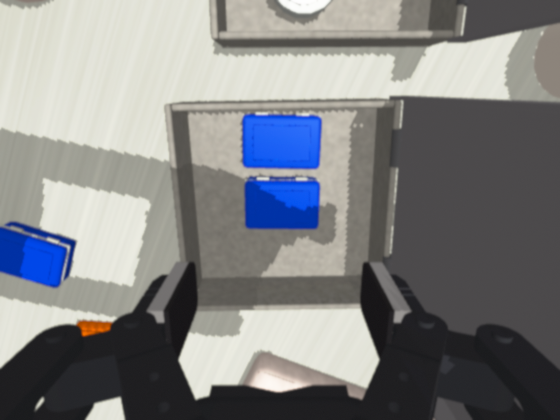

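Emit:
{"method": "drive_tool", "body": {
  "rows": [55,2,-0.5,0,0,0,78,95,2,-0.5,0,0,0,78,110,2,-0.6,0,0,0,78,110,2,-0.6,0,0,0,78,110,2,-0.6,0,0,0,45,110,2,-0.6,0,0,0,45,110,2,-0.6,0,0,0,45]
}}

```text
clock: 19.73
eef_pos: [608.5, 71.1, 11.7]
tcp_rot: [0.922, 1.562, -0.238]
contact_force: [-0.2, -0.1, 7.1]
opening: 0.573
```

Run:
```python
from tins import *
s=r.sense();print(s['opening'],s['contact_force'])
p=tool()[:3,3]
rows([([p[0],p[1],160],tool()[:3,:3]),pk(3,150),pk(3,85)])
```

```text
0.5725087825060878 [-0.20785135 -0.05498554  7.05416973]
-148.3, 1, 0.7, 0, 0, 0
-138.3, -263.4, 334.8, 56.4, 0.1, -0.5
-73.3, -263.8, 334.4, 56.4, 0.1, -0.5
```

Emit:
{"method": "drive_tool", "body": {
  "rows": [-20,0,0,0,0,0,45,-60,0,0,0,0,0,45,-120,0,0,0,0,0,45,-145,-25,30,10,0,0,45,-148,-60,75,20,0,0,45,-148,-100,125,30,0,0,45,-148,-140,175,40,0,0,45,-145,-180,225,50,0,0,45,-140,-225,280,56.4,0,0,45,-130,-263,334,56.4,0,0,45]
}}

```text
clock: 20.98
eef_pos: [503.2, -325.0, 146.2]
tcp_rot: [1.838, 1.56, -0.307]
contact_force: [0.4, 0.0, -1.0]
opening: 0.57
```

Run:
```python
from tins import *
s=r.sense();print(s['opening'])
rows([pk(3,80),pk(3,57)])
```

```text
0.5697054772695767
66.2, 5, 15.3, -0.1, -0.2, -0.6
89.2, 4.7, 15.4, -0.1, -0.2, -0.6
```

Emit:
{"method": "drive_tool", "body": {
  "rows": [20,4.9,15.3,0,-0.2,-0.6,45,50,4.9,15.3,0,-0.2,-0.6,45,64,4.9,15.3,0,-0.2,-0.6,45,66,4.9,15.3,0,-0.2,-0.6,45,66,4.9,15.3,0,-0.2,-0.6,45]
}}

```text
clock: 21.6
eef_pos: [500.3, -340.3, 81.0]
tcp_rot: [0.961, 1.57, -1.184]
contact_force: [-0.1, -0.6, -1.2]
opening: 0.568
```

Run:
```python
from tins import *
print(r.sense()['opening']);rows([pk(3,80),pk(3,55.5)]); save('wrist','w11.png')
```

```text
0.5682995356003708
1, -0.2, 0.7, -0.1, 0, -0
25.5, -0.3, 0.7, -0.1, 0, -0
```

View pics/w11.png

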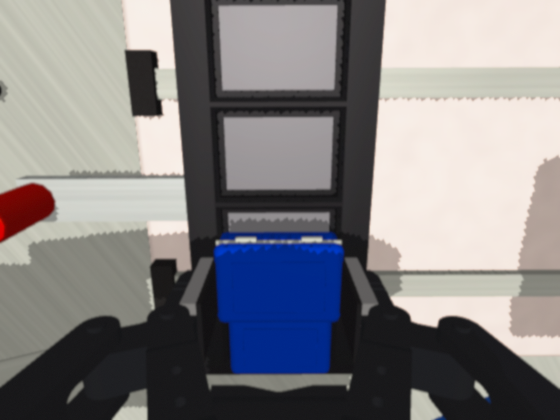

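Aligned. The pocket 3 strip spans columns 228–330 and the tin is centred at 279. Lowering and releasing.

Emit:
{"method": "drive_tool", "body": {
  "rows": [12,-0.3,0.7,0,0,0,45,20,-0.3,0.7,0,0,0,45,25,-0.3,0.7,0,0,0,45,26.5,-0.3,0.7,0,0,0,45,26.5,-0.3,0.7,0,0,0,45]
}}

```text
clock: 22.28
eef_pos: [500.9, -341.6, 55.7]
tcp_rot: [1.442, 1.567, -0.703]
contact_force: [-0.8, 1.9, 8.6]
opening: 0.572
```

Emit:
{"method": "drive_tool", "body": {
  "rows": [0,0,0,0,0,0,75,0,0,0,0,0,0,75,-20,0,0,0,0,0,75,-60,0,-20,0,0,0,75,-100,0,-50,0,0,0,75,-110,0,-60,0,0,0,75,-110,0,-60,0,0,0,75]
}}

```text
clock: 23.15
eef_pos: [533.7, -290.8, 166.8]
tcp_rot: [1.48, 1.565, -0.664]
contact_force: [-0.1, 0.0, -0.7]
opening: 0.75
```

Run:
```python
from tins import *
T=tool();np.save('T12.npy',T);save('wrist','w12.png')
c,a=tins['l']; M=down(a); p=T[:3,3]
rows([([*c,150],M),([*c,60],M)])
```

```text
14.7, -170.2, -367.4, -54.8, 0.1, -0.2
104.7, -170.5, -367.5, -54.8, 0.1, -0.2
```

View pics/w12.png

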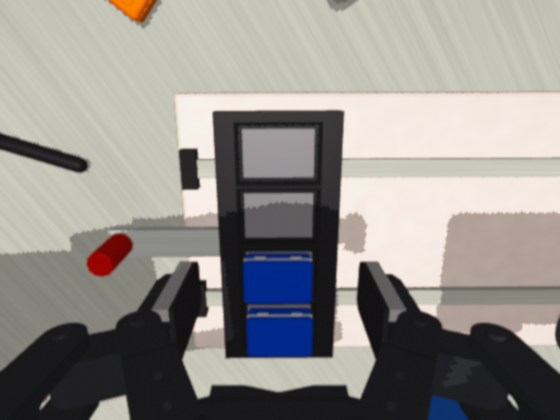

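Two tins are seated in pockets 3 and 4. Next is tin l.

Emit:
{"method": "drive_tool", "body": {
  "rows": [10,-20,-50,-10,0,0,78,10,-50,-100,-20,0,0,78,10,-85,-155,-30,0,0,78,10,-110,-210,-40,0,0,78,12,-140,-265,-50,0,0,78,15,-160,-320,-54.8,0,0,78,20,-170,-367.5,-54.8,0,0,78,40,-170,-367.5,-54.8,0,0,78,45,-170,-367.5,-54.8,0,0,78]
}}

```text
clock: 24.32
eef_pos: [587.6, 109.3, 117.0]
tcp_rot: [-0.939, 1.566, -2.126]
contact_force: [-0.5, -0.0, 0.1]
opening: 0.782
```

Run:
```python
from tins import *
T=tool();np.save('T13.npy',T);save('wrist','w13.png')
c,a=tins['l']; M=down(a); p=T[:3,3]
rows([([*c,60],M),([*c,10.5],M)]);print([w2p('wrist',[*tins[n][0],24],T).round(0) for n in tins])
```

```text
57.2, 2.1, -0.6, -0, 0.2, 0.2
106.7, 2.3, -0.7, -0, 0.2, 0.2
[array([285., 313.]), array([284., 265.]), array([282., 207.])]
```

View pics/w13.png

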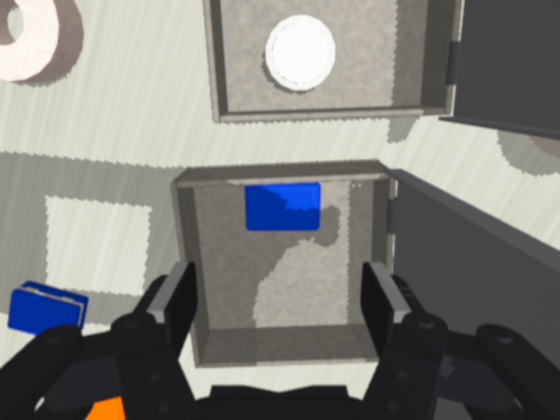

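Emit:
{"method": "drive_tool", "body": {
  "rows": [55,2.2,-0.6,0,0,0,78,92,2.2,-0.6,0,0,0,78,107,2.2,-0.6,0,0,0,78,107,2.2,-0.6,0,0,0,78,107,2.2,-0.6,0,0,0,45,107,2.2,-0.6,0,0,0,45,107,2.2,-0.6,0,0,0,45]
}}

```text
clock: 25.25
eef_pos: [590.8, 110.0, 12.0]
tcp_rot: [-0.06, 1.567, -1.248]
contact_force: [0.1, -1.1, 7.4]
opening: 0.574
```

Run:
```python
from tins import *
s=r.sense();print(s['opening'],s['contact_force'])
rows([pk(2,150),pk(2,85)])
```

```text
0.5736922707497607 [ 0.13438234 -1.13153271  7.37817707]
-136.7, -215.2, 358, 54.7, 0.2, -0.1
-71.7, -215.2, 357.8, 54.7, 0.2, -0.1
```

Emit:
{"method": "drive_tool", "body": {
  "rows": [-20,0,0,0,0,0,45,-60,0,0,0,0,0,45,-120,0,0,0,0,0,45,-145,-20,40,10,0,0,45,-148,-50,90,20,0,0,45,-148,-85,145,30,0,0,45,-148,-120,200,40,0,0,45,-145,-155,255,50,0,0,45,-140,-190,310,54.7,0,0,45,-130,-215,358,54.7,0,0,45]
}}

```text
clock: 26.5
eef_pos: [525.1, -300.7, 146.1]
tcp_rot: [1.247, 1.565, -0.897]
contact_force: [0.7, -0.0, -1.8]
opening: 0.569
```

Run:
```python
from tins import *
s=r.sense();print(s['opening'])
rows([pk(2,80),pk(2,57)])
```

```text
0.5692623279749855
66.1, -0, 1.2, -0.1, 0.1, -0.3
89.1, -0.1, 1.1, -0.1, 0.1, -0.3
```

Emit:
{"method": "drive_tool", "body": {
  "rows": [20,0,1.2,0,0,-0.3,45,50,0,1.2,0,0,-0.3,45,64,0,1.2,0,0,-0.3,45,66,0,1.2,0,0,-0.3,45,66,0,1.2,0,0,-0.3,45]
}}

```text
clock: 27.12
eef_pos: [525.4, -301.8, 81.0]
tcp_rot: [0.606, 1.569, -1.538]
contact_force: [0.2, 0.1, -0.7]
opening: 0.568
```

Run:
```python
from tins import *
print(r.sense()['opening']);rows([pk(2,80),pk(2,55.5)]); save('wrist','w14.png')
```

```text
0.5679304560852056
1, -0.4, 0.5, -0, 0.1, -0.1
25.5, -0.5, 0.5, -0, 0.1, -0.1
```

View pics/w14.png

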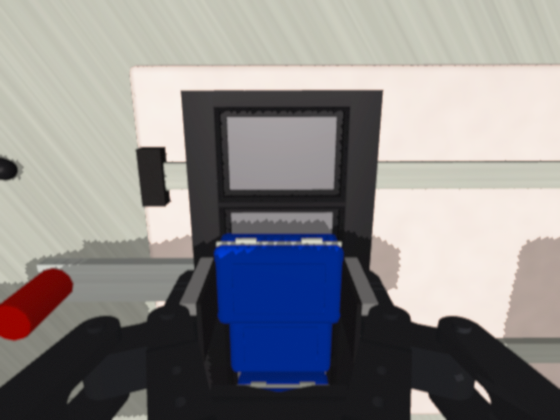

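Emit:
{"method": "drive_tool", "body": {
  "rows": [12,0.4,0.5,0,0,0,45,20,0.4,0.5,0,0,0,45,25,0.4,0.5,0,0,0,45,26.5,0.4,0.5,0,0,0,45,26.5,0.4,0.5,0,0,0,45]
}}

```text
clock: 27.8
eef_pos: [526.7, -303.4, 56.1]
tcp_rot: [1.188, 1.566, -0.955]
contact_force: [-1.4, 0.0, 13.9]
opening: 0.57
```

Emit:
{"method": "drive_tool", "body": {
  "rows": [0,0,0,0,0,0,75,0,0,0,0,0,0,75,-20,0,0,0,0,0,75,-60,0,-20,0,0,0,75,-110,0,-50,0,0,0,75,-150,0,-60,0,0,0,75,-150,0,-60,0,0,0,75]
}}

```text
clock: 28.68
eef_pos: [561.3, -252.6, 210.9]
tcp_rot: [1.53, 1.559, -0.612]
contact_force: [-0.5, 0.5, -0.3]
opening: 0.754
```

Run:
```python
from tins import *
T=tool();np.save('T15.npy',T);save('wrist','w15.png');save('top','t15.png')
crop('t15.png','c15.png',270,190,500,320,3.4)
```

```text
(no output)
```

View pics/w15.png

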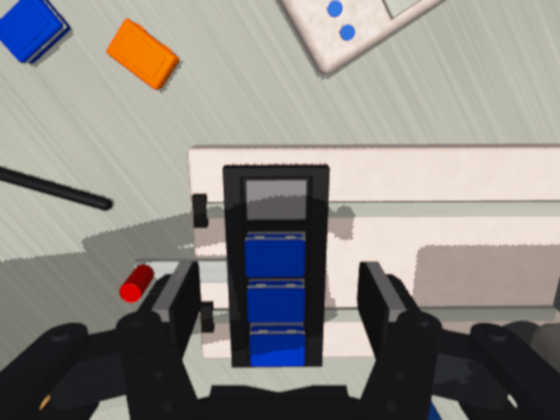

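View pics/c15.png

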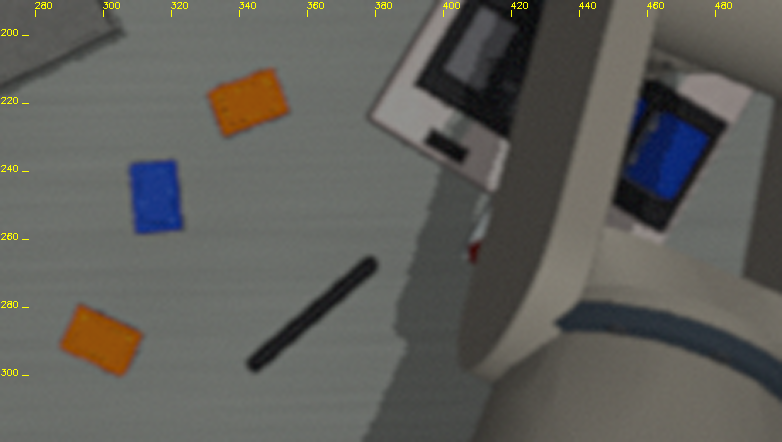

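Run:
```python
from tins import *
P=np.array([p2w('top',280+x/3.6-.5,150+y/3.6-.5,20)[:2] for x,y in [(101,318),(152,314),(158,388),(108,391)]])
ax=P[0]+P[1]-P[2]-P[3]; c=P.mean(0); a=np.arctan2(ax[1],ax[0]); print(c,np.degrees(a))
rows([([*c,150],down(a))])
```

```text
[457.47608073 -40.25884991] 3.715586879701021
55.6, -200.3, -123.5, -36.5, 0.2, -0.3
```

Emit:
{"method": "drive_tool", "body": {
  "rows": [20,-50,-30,-9,0,0,78,40,-100,-60,-18,0,0,78,50,-150,-90,-27,0,0,78,55,-200,-123.5,-36.5,0,0,78,55,-200,-123.5,-36.5,0,0,78,55,-200,-123.5,-36.5,0,0,78]
}}

```text
clock: 29.52
eef_pos: [457.7, -40.7, 150.3]
tcp_rot: [0.526, 1.565, -0.98]
contact_force: [0.4, 0.4, 0.8]
opening: 0.785
```

Run:
```python
from tins import *
T=tool();np.save('T16.npy',T);save('wrist','w16.png')
print(T.round(2),w2p('wrist',[457.5,-40.3,20],T))
crop('w16.png','c16.png',190,120,370,280,4)
```

```text
[[ 0.0000e+00  1.0000e+00  6.0000e-02  4.5769e+02]
 [-0.0000e+00  6.0000e-02 -1.0000e+00 -4.0690e+01]
 [-1.0000e+00  0.0000e+00  0.0000e+00  1.5029e+02]
 [ 0.0000e+00  0.0000e+00  0.0000e+00  1.0000e+00]] [277.56701092 190.90998407]
```

View pics/w16.png

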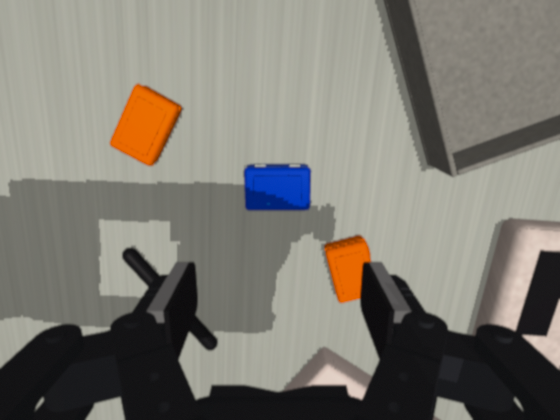

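View pics/c16.png

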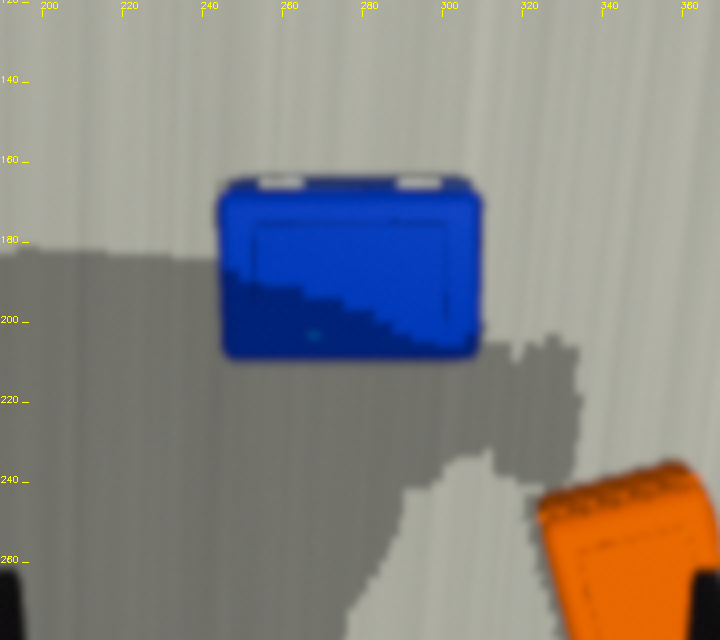

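Emit:
{"method": "drive_tool", "body": {
  "rows": [50,0,-0.8,0,0,0,78,100,0,-1,0,0,0,78,135,0,-1.3,0,0,0,78,144,0,-1.3,0,0,0,78,144,0,-1.3,0,0,0,78,144,0,-1.3,0,0,0,45,144,0,-1.3,0,0,0,45,144,0,-1.3,0,0,0,45]
}}

```text
clock: 30.58
eef_pos: [459.7, -40.8, 7.9]
tcp_rot: [0.829, 1.563, -0.678]
contact_force: [-0.4, -2.3, 8.3]
opening: 0.57
```

Run:
```python
from tins import *
s=r.sense();print(s['opening'],s['contact_force'])
rows([pk(1,150),pk(1,85)])
```

```text
0.5702709414645881 [-0.3502263  -2.29064166  8.26438534]
-140.5, 76.5, 228.4, 36.4, 0.2, -0.4
-75.5, 76.2, 228.1, 36.4, 0.2, -0.4
```

Emit:
{"method": "drive_tool", "body": {
  "rows": [-20,0,0,0,0,0,45,-70,0,0,0,0,0,45,-120,0,40,8,0,0,45,-140,15,90,18,0,0,45,-140,35,140,27,0,0,45,-140,60,190,36.4,0.2,-0.4,45,-135,76.5,228,36.4,0.2,-0.4,45,-135,76.5,228,36.4,0.2,-0.4,45]
}}

```text
clock: 31.58
eef_pos: [550.7, -265.2, 145.0]
tcp_rot: [1.707, 1.568, -0.438]
contact_force: [-0.9, 1.5, -0.8]
opening: 0.57
```

Run:
```python
from tins import *
s=r.sense();print(s['opening'])
rows([pk(1,80),pk(1,57)])
```

```text
0.5701340878735959
65, -2.2, -1.1, -0.1, -0, -0.1
88, -2.2, -1.1, -0.1, -0, -0.1
```

Emit:
{"method": "drive_tool", "body": {
  "rows": [20,-1.5,-1.1,0,0,0,45,50,-1.5,-1.1,0,0,0,45,63,-1.5,-1.1,0,0,0,45,65,-1.5,-1.1,0,0,0,45,65,-1.5,-1.1,0,0,0,45]
}}

```text
clock: 32.2
eef_pos: [550.7, -263.5, 80.9]
tcp_rot: [1.717, 1.567, -0.427]
contact_force: [0.3, -0.4, -0.6]
opening: 0.573
```

Run:
```python
from tins import *
print(r.sense()['opening']);rows([pk(1,80),pk(1,55.5)]); save('wrist','w17.png')
crop('w17.png','c17.png',170,130,390,400,2.9)
```

```text
0.5733824634229779
0.9, -1, 0.3, -0.1, -0, -0.2
25.4, -1.1, 0.3, -0.1, -0, -0.2
```

View pics/c17.png

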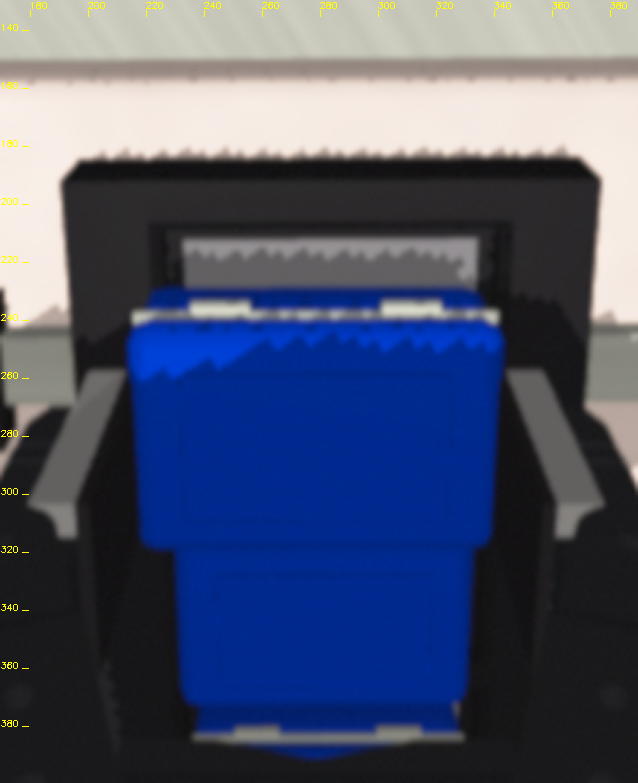

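Emit:
{"method": "drive_tool", "body": {
  "rows": [0,2.4,0.3,0,0,0,45,12,2.4,0.3,0,0,0,45,20,2.4,0.3,0,0,0,45,24.5,2.4,0.3,0,0,0,45,26,2.4,0.3,0,0,0,45,26,2.4,0.3,0,0,0,45]
}}

```text
clock: 33.0
eef_pos: [553.5, -265.7, 55.9]
tcp_rot: [1.668, 1.565, -0.476]
contact_force: [-0.1, 0.1, 8.0]
opening: 0.573
```

Emit:
{"method": "drive_tool", "body": {
  "rows": [0,0,0,0,0,0,75,0,0,0,0,0,0,75,-20,0,0,0,0,0,75,-60,0,0,0,0,0,75,-110,0,20,0,0,0,75,-140,0,30,0,0,0,75,-140,0,30,0,0,0,75]
}}

```text
clock: 33.88
eef_pos: [537.8, -291.9, 199.9]
tcp_rot: [1.652, 1.559, -0.494]
contact_force: [-0.1, 0.5, 0.3]
opening: 0.745
```

Run:
```python
from tins import *
T=tool();np.save('T18.npy',T);save('wrist','w18.png');print(T.round(3))
crop('w18.png','c18.png',60,120,390,380,2.4)
save('scene','s18.png'); crop('s18.png','cs18.png',80,100,300,220,3.6)
```

```text
[[ 1.00000e-02  8.39000e-01 -5.44000e-01  5.37756e+02]
 [-5.00000e-03 -5.44000e-01 -8.39000e-01 -2.91949e+02]
 [-1.00000e+00  1.10000e-02 -1.00000e-03  1.99924e+02]
 [ 0.00000e+00  0.00000e+00  0.00000e+00  1.00000e+00]]
```

View pics/c18.png

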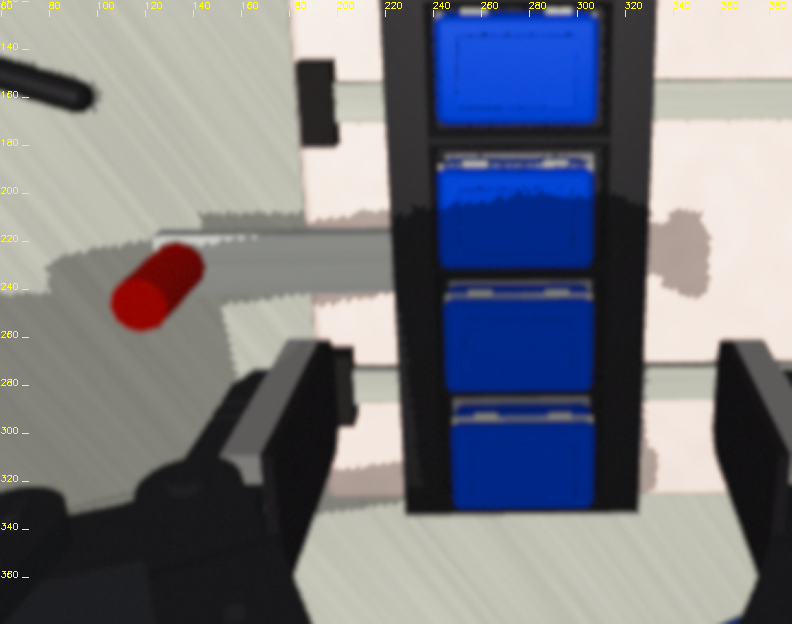

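View pics/cs18.png

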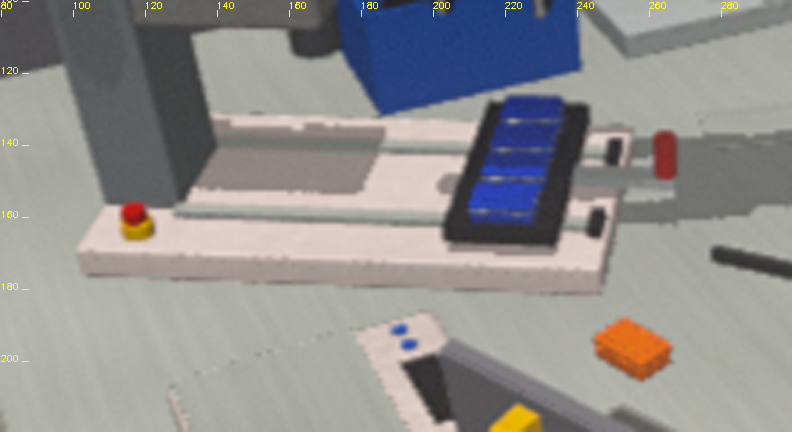

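Run:
```python
from tins import *
T=np.load('T18.npy')
p=p2w('wrist',60+139/2.4-.5,120+304/2.4-.5,82,T)[:2]; print(p)
# tin tops centres z=68
for x,y in [(516,69),(515,219),(518,343),(522,465)]: print(p2w('wrist',60+x/2.4-.5,120+y/2.4-.5,68,T).round(1))
M=down(PY)
rows([([*p,140],M),([*p,57],M)])
```

```text
[ 416.56552549 -258.85357254]
[ 554.9 -263.3   68. ]
[ 528.2 -303.7   68. ]
[ 505. -341.   68.]
[ 480.4 -381.3   68. ]
55.7, -118.1, 38.6, -0.1, -0, -0.3
138.7, -118.6, 38.6, -0.1, -0, -0.3
```

Emit:
{"method": "drive_tool", "body": {
  "rows": [10,-50,15,0,0,-0.3,60,30,-100,30,0,0,-0.3,60,60,-118.5,38.6,0,0,-0.3,60,105,-118.5,38.6,0,0,-0.3,60,135,-118.5,38.6,0,0,-0.3,60,138,-118.5,38.6,0,0,-0.3,60,138,-118.5,38.6,0,0,-0.3,10,138,-118.5,38.6,0,0,-0.3,10,138,-118.5,38.6,0,0,-0.3,10,138,-118.5,38.6,0,0,-0.3,10],
  "newtons": 30
}}

```text
clock: 35.22
eef_pos: [417.3, -259.1, 58.6]
tcp_rot: [1.94, 1.568, -0.205]
contact_force: [-0.2, 2.3, 7.6]
opening: 0.207
```

Run:
```python
from tins import *
s=r.sense();print(s['opening'],s['contact_force']); T=tool(); p=T[:3,3]
d=np.array([np.cos(np.radians(-32.4)),np.sin(np.radians(-32.4)),0])
for L in (20,80,140,160): print(L,delta(p+d*L,None,T))
save('wrist','w19.png'); save('top','t19.png')
```

```text
0.20692540619631558 [-0.16766921  2.33313017  7.63846961]
20 [ 0.  20.  -0.2  0.   0.   0. ]
80 [ 0.2 80.  -0.7  0.   0.   0. ]
140 [  0.3 140.   -1.2   0.    0.    0. ]
160 [  0.4 160.   -1.4   0.    0.    0. ]
```

View pics/w19.png

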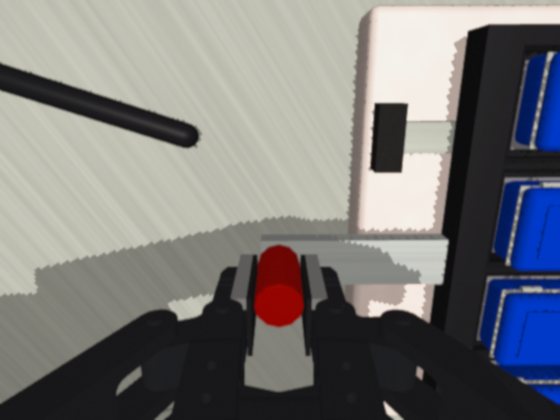

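Emit:
{"method": "drive_tool", "body": {
  "rows": [0,6,0,0,0,0,10,0,18,-0.2,0,0,0,10,0,32,-0.3,0,0,0,10,0,47,-0.4,0,0,0,10,0.1,62,-0.5,0,0,0,10,0.2,77,-0.7,0,0,0,10,0.2,92,-0.8,0,0,0,10,0.3,105,-0.9,0,0,0,10,0.3,116,-1,0,0,0,10,0.3,122,-1.1,0,0,0,10]
}}

```text
clock: 36.58
eef_pos: [521.2, -325.6, 58.7]
tcp_rot: [1.68, 1.568, -0.465]
contact_force: [-5.2, -2.7, 4.0]
opening: 0.211
```

Emit:
{"method": "drive_tool", "body": {
  "rows": [0,4,0,0,0,0,10,0,8,0,0,0,0,10,0,12,0,0,0,0,10,0,16,0,0,0,0,10]
}}

```text
clock: 37.08
eef_pos: [534.8, -334.4, 58.7]
tcp_rot: [1.677, 1.568, -0.467]
contact_force: [-3.9, -1.8, 1.2]
opening: 0.211
```

Emit:
{"method": "drive_tool", "body": {
  "rows": [0,4,0,0,0,0,10,0,8,0,0,0,0,10,0,11,0,0,0,0,10,0,14,0,0,0,0,10]
}}

```text
clock: 37.58
eef_pos: [543.0, -339.6, 58.6]
tcp_rot: [-1.623, 1.564, 2.515]
contact_force: [-22.6, 12.9, 21.8]
opening: 0.208
```

Emit:
{"method": "drive_tool", "body": {
  "rows": [0,0,0,0,0,0,10,0,0,0,0,0,0,45,0,0,0,0,0,0,45,0,0,0,0,0,0,45,-30,0,0,0,0,0,45,-80,0,0,0,0,0,45,-140,-10,-20,0,0,0,45,-150,-50,-30,0,0,0,45,-150,-80,-40,0,0,0,45,-150,-80,-40,0,0,0,45]
}}

```text
clock: 38.83
eef_pos: [497.3, -261.7, 209.5]
tcp_rot: [-1.658, 1.564, 2.481]
contact_force: [0.8, -0.1, -0.2]
opening: 0.448
```

Run:
```python
from tins import *
T=tool();np.save('T20.npy',T);save('wrist','w20.png');save('scene','s20.png');save('top','t20.png');print(T.round(2))
crop('s20.png','cs20.png',80,80,300,220,3.6)
```

```text
[[-1.0000e-02  8.4000e-01 -5.4000e-01  4.9730e+02]
 [ 0.0000e+00 -5.4000e-01 -8.4000e-01 -2.6173e+02]
 [-1.0000e+00 -1.0000e-02 -0.0000e+00  2.0949e+02]
 [ 0.0000e+00  0.0000e+00  0.0000e+00  1.0000e+00]]
```

View pics/w20.png

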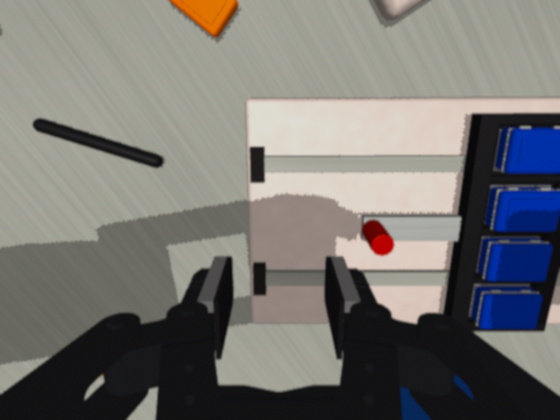

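View pics/cs20.png

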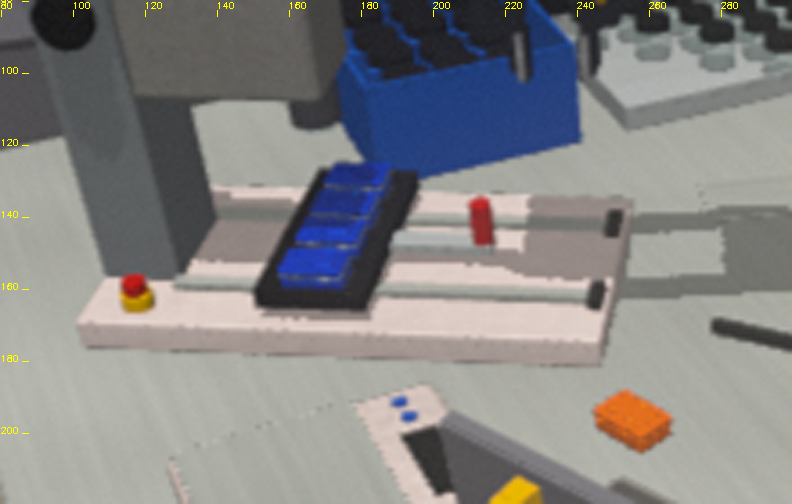

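View pics/t20.png

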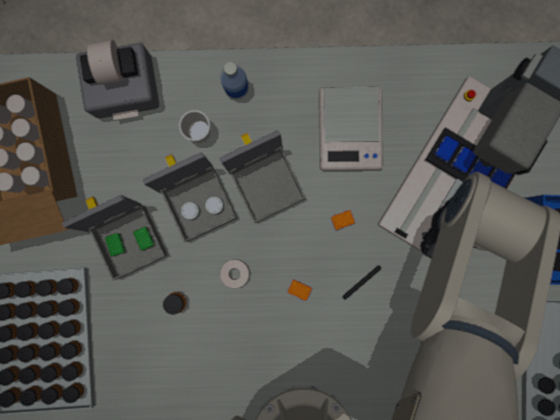

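Run:
```python
from tins import *
d=np.array([np.cos(np.radians(-32.4)),np.sin(np.radians(-32.4))]);n=np.array([-d[1],d[0]])
q=np.array([543,-339.6])
for u,v,z in [(478,152,150),(516,172,185),(480,148,185),(490,155,146)]:
    w=p2w('top',u,v,z)[:2]-q; print(u,v,w@d,w@n)
T=np.load('T20.npy'); p=p2w('wrist',379.5,243,82,T)[:2]; print('post',p,(p-[416.6,-258.9])@d)
crop('top0.png','c21.png',370,40,560,200,4)
```

```text
478 152 122.77606864007345 21.712195396574057
516 172 116.19092573256567 -59.08186435773827
480 148 120.91094585991694 30.389274413998443
490 155 131.82008420931624 -4.627059984648981
post [ 541.36507577 -337.75209199] 147.59370133130815
```

View pics/c21.png

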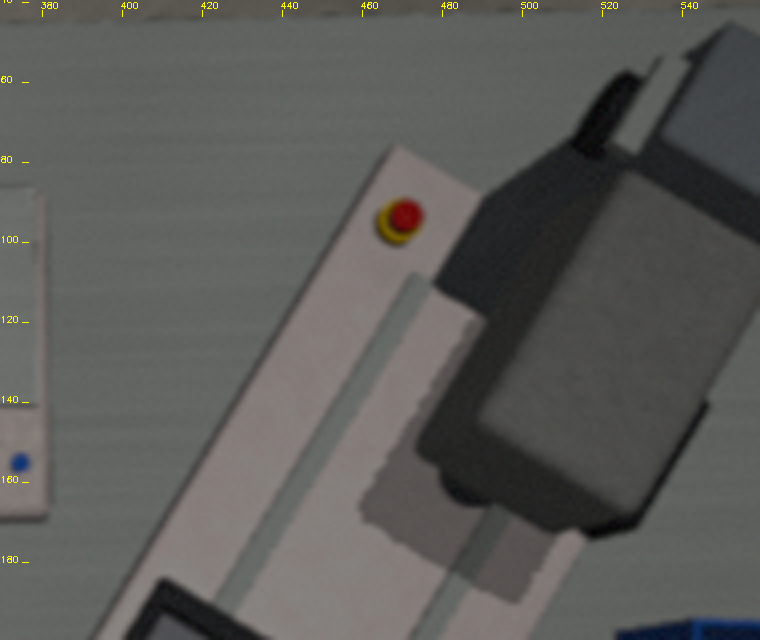

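Run:
```python
from tins import *
d=np.array([np.cos(np.radians(-32.4)),np.sin(np.radians(-32.4))]);n=np.array([-d[1],d[0]])
q=np.array([543,-339.6])
for (u,v),z in [((370+478/4,40+420/4),185),((370+630/4,40+515/4),185),((370+415/4,40+445/4),130),((370+415/4,40+445/4),100),((370+560/4,40+532/4),130)]:
    w=p2w('top',u,v,z)[:2]-q; print(z,w@d,w@n)
```

```text
185 136.60086474834173 16.625619484778397
185 134.44866535279405 -76.11963941615916
130 125.83999822458519 25.925925874332663
100 135.4202298462401 19.292324975771116
130 125.47213016494472 -65.91616132853241
```

```bash
cat >> tins.py <<'E'
G={'L':([562.6,442.2,153.3],[3.136,.733,-2.735]),'M':([648.7,272.8,151.5],[3.137,.729,-2.721]),'R':([691.1,110.5,153.5],[3.137,.727,-2.72])}
def gp(n,dx=0,dy=0,dz=0,ry=0):
    p,e=G[n]; M=R.from_euler('xyz',e).as_matrix(); return np.array(p)+M@np.array([dx,dy,dz]), M@R.from_rotvec([0,np.radians(ry),0]).as_matrix()
E
python3 - <<'E'
from tins import *
for n in 'LMR':
    p,M=gp(n); print(n,w2p('top',p-M[:,0]*13).round(1), 'top end',w2p('top',p-M[:,0]*23).round(1))
rows([gp('R',22,0,-175,-48)])
crop('t20.png','c20.png',60,120,310,260,3.2)
E
```

```text
L [ 90.2 200. ] top end [ 87.7 196.6]
M [169.2 158.3] top end [167.1 154.7]
R [244.5 136.8] top end [242.8 133.1]
-59.7, -113.7, -306.7, -147.2, -0, -0.3
```

View pics/c20.png

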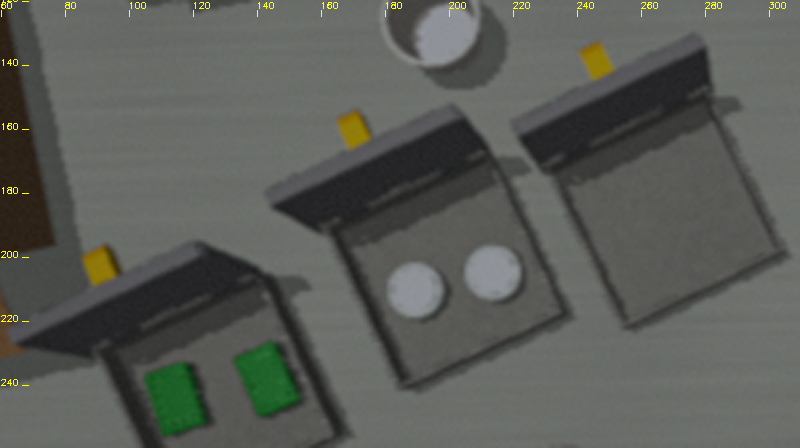

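Emit:
{"method": "drive_tool", "body": {
  "rows": [-30,-10,-20,-10,0,0,45,-55,-25,-60,-21,0,0,45,-60,-40,-100,-31,0,0,45,-60,-55,-140,-42,0,0,45,-60,-70,-180,-52,0,0,45,-60,-80,-220,-63,0,0,45,-60,-95,-260,-73,0,0,45,-60,-114,-306,-84,0,0,45,-60,-114,-306,-94,0,0,45,-60,-114,-306,-105,0,0,45]
}}

```text
clock: 40.22
eef_pos: [570.8, 55.5, 269.5]
tcp_rot: [2.853, 1.565, 2.543]
contact_force: [-0.2, -0.6, 0.2]
opening: 0.452
```

Run:
```python
from tins import *
print(tool()[:3,3].round(1));rows([gp('R',22,0,-175,-48),gp('R',10,0,-160,-32),gp('R',-20,0,-120,-22),gp('R',-60,0,-60,-12),gp('R',-90)])
```

```text
[570.8  55.5 269.5]
-0.2, -0.2, -0.4, -42.1, 0.1, -0.1
3, 12.5, 13.7, -41.8, 15.4, -6
12.8, 45.3, 50.1, -41.3, 25, -9.7
30.8, 92.1, 101.9, -40.6, 34.5, -13.3
55.5, 133.8, 148.2, -39.5, 45.9, -17.7
```

Emit:
{"method": "drive_tool", "body": {
  "rows": [0,0,0,-10.5,0,0,45,0,0,0,-21,0,0,45,0,0,0,-31.5,0,0,45,0,0,0,-42,0,0,45,0,0,0,-42,0,0,45]
}}

```text
clock: 40.85
eef_pos: [571.6, 55.2, 269.1]
tcp_rot: [2.143, 1.565, 2.564]
contact_force: [-0.0, 0.1, -0.5]
opening: 0.453
```

Run:
```python
from tins import *
print(tool()[:3,3].round(1));rows([gp('R',10,0,-160,-32),gp('R',-20,0,-120,-22),gp('R',-60,0,-60,-12),gp('R',-90),gp('R',-40),gp('R')])
```

```text
[571.6  55.2 269.1]
2.7, 0.8, 17.9, -0.2, 16.2, -0.1
12.5, 0.9, 66.9, -0.1, 26.2, -0.1
30.5, 1.1, 136.7, -0.1, 36.2, -0.1
55.2, 1.2, 199.1, -0.1, 48.2, -0.1
88.6, 1.1, 161.8, -0.1, 48.2, -0.1
115.2, 0.9, 132, -0.1, 48.2, -0.1
```

Emit:
{"method": "drive_tool", "body": {
  "rows": [0,0.8,40,0,10,0,45,0,0.8,80,0,20,0,45,5,1,120,0,30,0,45,20,1,160,0,40,0,45,55,1,199,0,48.2,0,45,55,1,199,0,48.2,0,45,55,1,199,0,48.2,0,45]
}}

```text
clock: 41.72
eef_pos: [752.2, 138.0, 207.0]
tcp_rot: [3.137, 0.72, -2.725]
contact_force: [-0.2, 0.4, -0.4]
opening: 0.448
```

Run:
```python
from tins import *
T=tool();save('wrist','w22.png');p,M=gp('R');print(w2p('wrist',p-13*M[:,0],T));rows([gp('R',-40),gp('R')])
```

```text
[278.29311231 211.87727164]
48.1, 0.1, -1.8, -0.2, -0.1, -0.2
88.1, -0, -1.7, -0.2, -0.1, -0.2
```

View pics/w22.png

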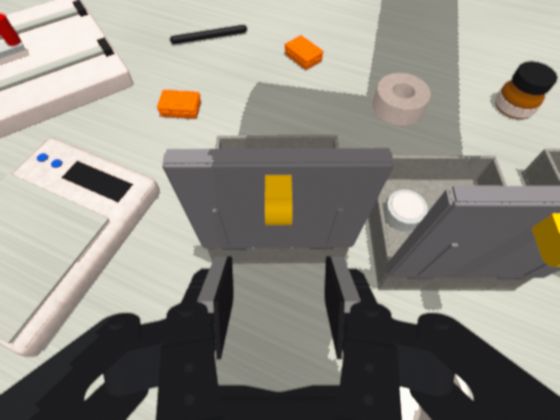

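Emit:
{"method": "drive_tool", "body": {
  "rows": [45,0,-1.8,0,0,0,45,80,0,-1.8,0,0,0,45,87,0,-1.8,0,0,0,45,87,0,-1.8,0,0,0,45,87,0,-1.8,0,0,0,0,87,0,-1.8,0,0,0,0,87,0,-1.8,0,0,0,0],
  "newtons": 30
}}

```text
clock: 42.65
eef_pos: [692.8, 111.4, 156.0]
tcp_rot: [3.138, 0.727, -2.724]
contact_force: [1.5, 1.8, 6.7]
opening: 0.174
```

Run:
```python
from tins import *
s=r.sense(); print(s['opening'],s['contact_force'])
rows([arcpose('R',t) for t in np.radians([90,80,70,60,50,40,30,20,10,3,0])])
```

```text
0.1739831361676312 [1.53471218 1.81681776 6.65426592]
13.2, -1.8, -8.1, -0.1, -3.4, -0.3
27.1, -1.9, -22.2, -0.2, -8.4, -0.3
43.4, -2, -33.6, -0.2, -13.4, -0.3
61.5, -2.2, -42.1, -0.2, -18.4, -0.3
81, -2.3, -47.2, -0.2, -23.4, -0.3
101, -2.4, -48.8, -0.2, -28.4, -0.3
121.2, -2.6, -46.8, -0.2, -33.4, -0.3
140.8, -2.7, -41.3, -0.2, -38.4, -0.3
159.2, -2.8, -32.5, -0.3, -43.4, -0.3
171, -2.8, -24.4, -0.3, -46.9, -0.3
175.8, -2.8, -20.5, -0.3, -48.4, -0.3
```

Emit:
{"method": "drive_tool", "body": {
  "rows": [13,-0.5,-8,0,-3.4,0,0,27,-0.5,-22,0,-8.4,0,0,43.5,-0.5,-33.6,0,-13.4,0,0,61.5,-0.5,-42,0,-18.4,0,0,81,-1,-47,0,-23.4,0,0,101,-1,-49,0,-28.4,0,0,121,-1,-47,0,-33.4,0,0,141,-1,-41.3,0,-38.4,0,0,159,-1,-32.5,0,-43.4,0,0,171,-1,-24.5,0,-46.9,0,0]
}}

```text
clock: 43.9
eef_pos: [562.6, 51.8, 61.5]
tcp_rot: [3.079, 1.549, -2.784]
contact_force: [-1.1, 2.1, 3.3]
opening: 0.178
```

Run:
```python
from tins import *
s=r.sense(); print(s['opening'],s['contact_force'])
rows([arcpose('R',t) for t in np.radians([3,0])])
```

```text
0.1775662107976733 [-1.0661132   2.0546702   3.33371471]
0.9, -1.3, -0.8, -0.3, 0.3, -0.1
7, -1.3, -1.6, -0.3, -1.2, -0.1
```

Emit:
{"method": "drive_tool", "body": {
  "rows": [4,-0.5,-1.2,0,-1.2,0,0,7,-0.5,-1.5,0,-1.2,0,0,9,-0.5,-1.5,0,-1.2,0,0,9,-0.5,-1.5,0,-1.2,0,0]
}}

```text
clock: 44.4
eef_pos: [562.0, 51.4, 56.2]
tcp_rot: [1.506, 1.569, 1.927]
contact_force: [-16.0, 2.1, 41.1]
opening: 0.176
```

Emit:
{"method": "drive_tool", "body": {
  "rows": [0,0,0,0,0,0,45,0,0,0,0,0,0,45,-30,0,0,0,0,0,45,-80,0,0,0,0,0,45,-140,20,0,0,0,0,45,-190,60,0,0,0,0,45,-215,100,0,0,0,0,45,-215,100,0,0,0,0,45]
}}

```text
clock: 45.4
eef_pos: [522.0, 144.7, 273.9]
tcp_rot: [0.328, 1.566, 0.751]
contact_force: [0.1, -0.7, -0.4]
opening: 0.448
```

Run:
```python
from tins import *
T=tool();print(T[:3,3].round(1));save('wrist','w23.png');rows([gp('M',22,0,-175,-48),gp('M',-20,0,-120,-22),gp('M',-60,0,-60,-12),gp('M',-90),gp('M',-40),gp('M')])
```

```text
[522.  144.7 273.9]
5, 65.4, 35.9, -0.1, 0.4, 0.1
18.2, 65.5, 103.8, -0.1, 26.4, 0.1
36.5, 65.6, 173.6, -0.1, 36.4, 0.1
61.4, 65.8, 235.9, -0.1, 48.4, 0.1
94.6, 65.8, 198.5, -0.1, 48.4, 0.1
121.2, 65.8, 168.6, -0.1, 48.4, 0.1
```

View pics/w23.png

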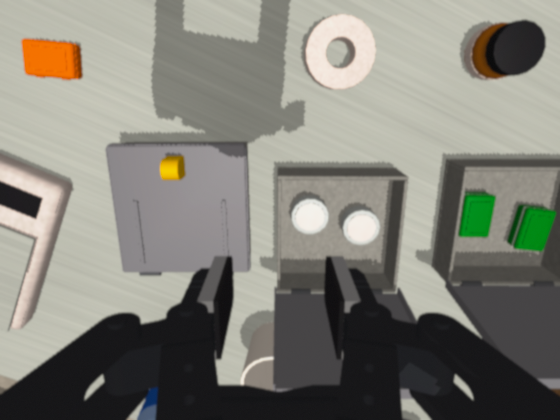

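Emit:
{"method": "drive_tool", "body": {
  "rows": [0,40,20,0,0,0,45,0,65.5,50,0,10,0,45,0,65.5,100,0,20,0,45,5,65.5,150,0,30,0,45,20,65.5,200,0,40,0,45,61,65.8,236,0,48.4,0,45,61,65.8,236,0,48.4,0,45,61,65.8,236,0,48.4,0,45]
}}

```text
clock: 46.45
eef_pos: [709.2, 298.6, 194.7]
tcp_rot: [3.139, 0.709, -2.722]
contact_force: [-0.1, 0.0, -2.6]
opening: 0.451
```

Run:
```python
from tins import *
T=tool();save('wrist','w24.png');p,M=gp('M');print(w2p('wrist',p-13*M[:,0],T));rows([gp('M',-40),gp('M')])
```

```text
[280.95299538 205.82239359]
42.9, 1.1, -6.1, -0.2, -0.7, -0
82.9, 1.1, -5.6, -0.2, -0.7, -0
```

View pics/w24.png

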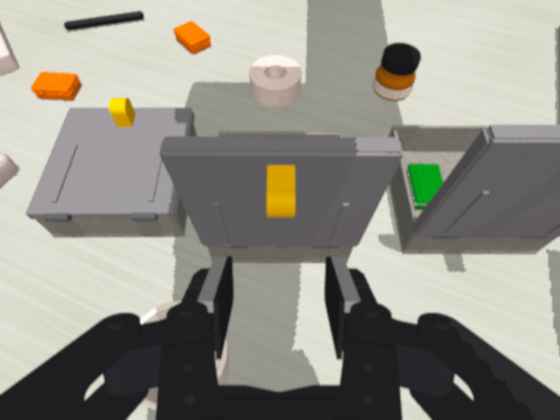

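Emit:
{"method": "drive_tool", "body": {
  "rows": [42,1.1,-6,0,-0.7,0,45,75,1.1,-5.7,0,-0.7,0,45,82,1.1,-5.6,0,-0.7,0,45,82,1.1,-5.6,0,-0.7,0,45,82,1.1,-5.6,0,-0.7,0,0,82,1.1,-5.6,0,-0.7,0,0,82,1.1,-5.6,0,-0.7,0,0]
}}

```text
clock: 47.38
eef_pos: [650.4, 273.6, 154.2]
tcp_rot: [3.14, 0.732, -2.721]
contact_force: [2.1, 1.1, 8.2]
opening: 0.181
```

Run:
```python
from tins import *
s=r.sense(); print(s['opening'],s['contact_force'])
rows([arcpose('M',t) for t in np.radians([90,80,70,60,50,40,30,20,10,3,0])])
```

```text
0.181186843304613 [2.08672824 1.10937675 8.15160021]
11.1, -2.3, -8.8, 0, -3.1, -0.1
25, -2.4, -23, 0, -8.1, -0.1
41.3, -2.4, -34.6, 0, -13.1, -0.1
59.4, -2.4, -43.1, 0, -18.1, -0.1
78.7, -2.4, -48.3, 0, -23.1, -0.1
98.8, -2.5, -50, -0, -28.1, -0.1
119, -2.5, -48.2, -0, -33.1, -0.1
138.6, -2.5, -42.8, -0, -38.1, -0.1
157, -2.6, -34, -0, -43.1, -0.1
168.9, -2.6, -26, -0, -46.6, -0.1
173.7, -2.6, -22.1, -0, -48.1, -0.1
```

Emit:
{"method": "drive_tool", "body": {
  "rows": [11,-0.5,-9,0,-3.1,0,0,25,-0.5,-23,0,-8.1,0,0,41.5,-0.5,-34.6,0,-13.1,0,0,59.5,-0.5,-43,0,-18.1,0,0,79,-0.5,-48.3,0,-23.1,0,0,99,-0.5,-50,0,-28.1,0,0,119,-0.5,-48,0,-33.1,0,0,138.6,-0.5,-42.8,0,-38.1,0,0,157,-0.5,-34,0,-43.1,0,0,169,-0.5,-26,0,-46.6,0,0]
}}

```text
clock: 48.62
eef_pos: [520.5, 215.8, 61.3]
tcp_rot: [3.026, 1.549, -2.836]
contact_force: [-3.3, 5.3, 3.3]
opening: 0.177
```

Run:
```python
from tins import *
s=r.sense(); print(s['opening'],s['contact_force'])
rows([arcpose('M',t) for t in np.radians([3,0])])
```

```text
0.1768265180823239 [-3.33778627  5.28859599  3.30874237]
0.8, -2.9, -0.8, -0.1, 0.3, -0.1
6.9, -2.9, -1.6, -0.1, -1.2, -0.1
```

Emit:
{"method": "drive_tool", "body": {
  "rows": [4,0,-1.2,0,-1.2,0,0,6,0,-1.5,0,-1.2,0,0,7,0,-1.5,0,-1.2,0,0,7,0,-1.5,0,-1.2,0,0]
}}

```text
clock: 49.12
eef_pos: [519.7, 215.6, 56.5]
tcp_rot: [1.881, 1.568, 2.302]
contact_force: [-9.6, -2.5, 23.8]
opening: 0.178
```

Emit:
{"method": "drive_tool", "body": {
  "rows": [0,0,0,0,0,0,45,0,0,0,0,0,0,45,-30,0,0,0,0,0,45,-80,0,0,0,0,0,45,-140,20,0,0,0,0,45,-190,60,0,0,0,0,45,-215,100,0,0,0,0,45,-215,100,0,0,0,0,45]
}}

```text
clock: 50.12
eef_pos: [479.7, 309.3, 274.4]
tcp_rot: [0.797, 1.565, 1.221]
contact_force: [-0.4, -0.2, 0.2]
opening: 0.448
```

Run:
```python
from tins import *
T=tool();print(T[:3,3].round(1));save('wrist','w25.png');rows([gp('L',22,0,-175,-48),gp('L',-20,0,-120,-22),gp('L',-60,0,-60,-12),gp('L',-90),gp('L',-40),gp('L')])
```

```text
[479.7 309.3 274.4]
4.2, 89.9, -2.3, 0.7, 0, 0.1
17, 89, 65.7, 0.7, 26, 0.2
34.9, 88.1, 135.6, 0.7, 36, 0.3
59.5, 87.4, 198, 0.7, 48, 0.4
92.9, 87.9, 160.8, 0.7, 48, 0.4
119.6, 88.3, 131.1, 0.7, 48, 0.4
```

View pics/w25.png

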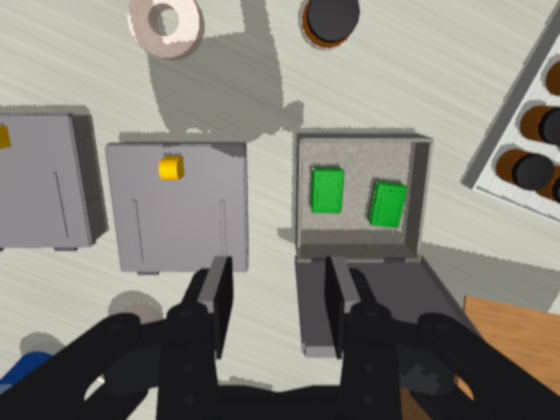

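Emit:
{"method": "drive_tool", "body": {
  "rows": [0,50,0,0,0,0,45,0,88,20,0,10,0,45,0,88,70,0,20,0,45,5,88,120,0,30,0,45,20,88,165,0,40,0,45,59,88,198,0.5,48,0,45,59,88,198,0.5,48,0,45,59,88,198,0.5,48,0,45]
}}

```text
clock: 51.18
eef_pos: [623.9, 466.6, 198.9]
tcp_rot: [-3.136, 0.717, -2.725]
contact_force: [0.2, -0.2, -2.4]
opening: 0.449
```

Run:
```python
from tins import *
T=tool();save('wrist','w26.png');p,M=gp('L');print(w2p('wrist',p-13*M[:,0],T));rows([gp('L',-40),gp('L')])
```

```text
[282.79939712 206.84013537]
44.1, 1.4, -5.3, -0.2, -0.5, 0.4
84.1, 1.6, -4.9, -0.2, -0.5, 0.4
```

View pics/w26.png

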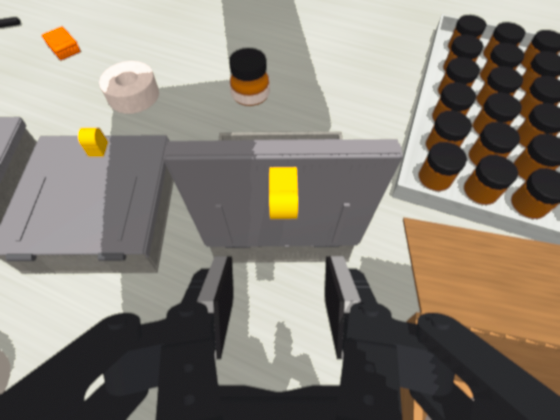

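Emit:
{"method": "drive_tool", "body": {
  "rows": [42,1.8,-5.2,0,-0.5,0,45,76,1.8,-5,0,-0.5,0,45,83,1.8,-5,0,-0.5,0,45,83,1.8,-5,0,-0.5,0,45,83,1.8,-5,0,-0.5,0,0,83,1.8,-5,0,-0.5,0,0,83,1.8,-5,0,-0.5,0,0]
}}

```text
clock: 52.1
eef_pos: [564.4, 443.3, 156.4]
tcp_rot: [-3.14, 0.736, -2.727]
contact_force: [1.9, 0.6, 8.0]
opening: 0.173
```

Run:
```python
from tins import *
s=r.sense(); print(s['opening'],s['contact_force'])
rows([arcpose('L',t) for t in np.radians([90,80,70,60,50,40,30,20,10,3,0])])
```

```text
0.1733263494656657 [1.92824509 0.61001858 7.98560193]
12.7, -4.8, -7.4, 0.2, -2.8, 0.3
26.5, -4.7, -21.6, 0.2, -7.8, 0.3
42.7, -4.6, -33.2, 0.2, -12.8, 0.3
60.8, -4.5, -41.8, 0.2, -17.8, 0.3
80.1, -4.4, -47.1, 0.2, -22.8, 0.3
100.2, -4.2, -48.9, 0.2, -27.8, 0.3
120.4, -4.1, -47.1, 0.3, -32.8, 0.2
140, -4.1, -41.8, 0.3, -37.8, 0.2
158.5, -4, -33.1, 0.3, -42.8, 0.2
170.4, -4, -25.1, 0.3, -46.3, 0.2
175.2, -3.9, -21.3, 0.3, -47.8, 0.2
```

Emit:
{"method": "drive_tool", "body": {
  "rows": [12.5,0,-7.5,0,-2.8,0,0,26.5,0,-21.6,0,-7.8,0,0,42.7,-0.2,-33.2,0,-12.8,0,0,61,-0.3,-41.8,0,-17.8,0,0,80,-0.4,-47,0,-22.8,0,0,100,-0.5,-49,0,-27.8,0,0,120.4,-0.6,-47,0,-32.8,0,0,140,-0.7,-41.8,0,-37.8,0,0,158.5,-0.8,-33,0,-42.8,0,0,170.5,-1,-25,0,-46.3,0,0]
}}

```text
clock: 53.35
eef_pos: [434.4, 385.1, 61.1]
tcp_rot: [-3.097, 1.548, -2.682]
contact_force: [1.5, -3.3, 4.1]
opening: 0.174
```

Emit:
{"method": "drive_tool", "body": {
  "rows": [4,0,-1.2,0,-1.2,0,0,6,0,-1.5,0,-1.2,0,0,7,0,-1.5,0,-1.2,0,0,7,0,-1.5,0,-1.2,0,0]
}}

```text
clock: 53.85
eef_pos: [433.9, 384.9, 57.5]
tcp_rot: [-2.32, 1.569, -1.906]
contact_force: [-9.7, -8.6, 34.2]
opening: 0.18
```

Emit:
{"method": "drive_tool", "body": {
  "rows": [0,0,0,0,0,0,45,0,0,0,0,0,0,45,-30,0,0,0,0,0,45,-80,0,0,0,0,0,45,-140,0,-40,0,0,0,45,-190,0,-90,0,0,0,45,-215,0,-130,0,0,0,45,-215,0,-130,0,0,0,45]
}}

```text
clock: 54.85
eef_pos: [314.0, 333.0, 275.5]
tcp_rot: [0.287, 1.568, 0.702]
contact_force: [-0.1, 0.6, -1.0]
opening: 0.448
```

Run:
```python
from tins import *
T=tool();print(T[:3,3].round(1));save('wrist','w27.png');save('scene','s27.png');save('top','t27.png')
crop('s27.png','cs27.png',80,80,460,380,2.1)
crop('t27.png','ct27a.png',370,60,560,280,3.4)
crop('t27.png','ct27b.png',80,120,400,320,2.4)
```

```text
[314.  333.  275.5]
```

View pics/cs27.png

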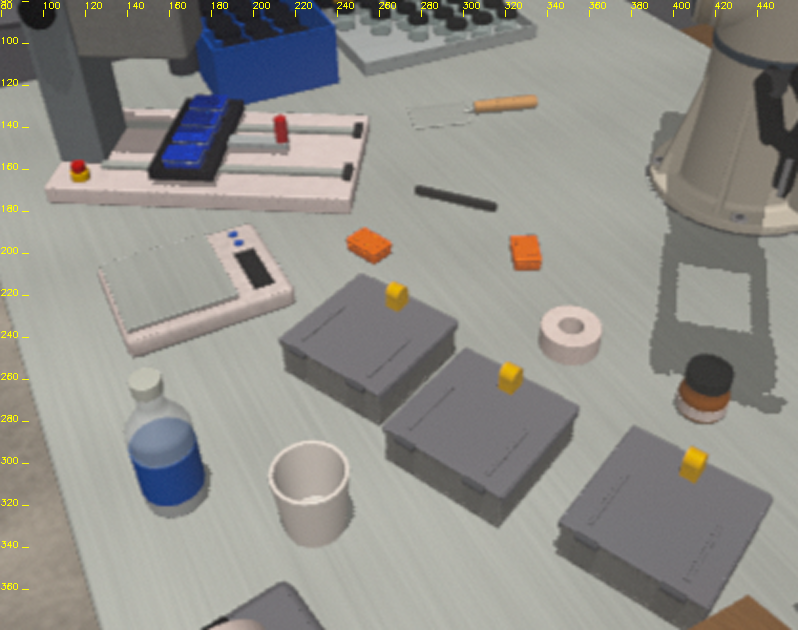

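View pics/ct27a.png

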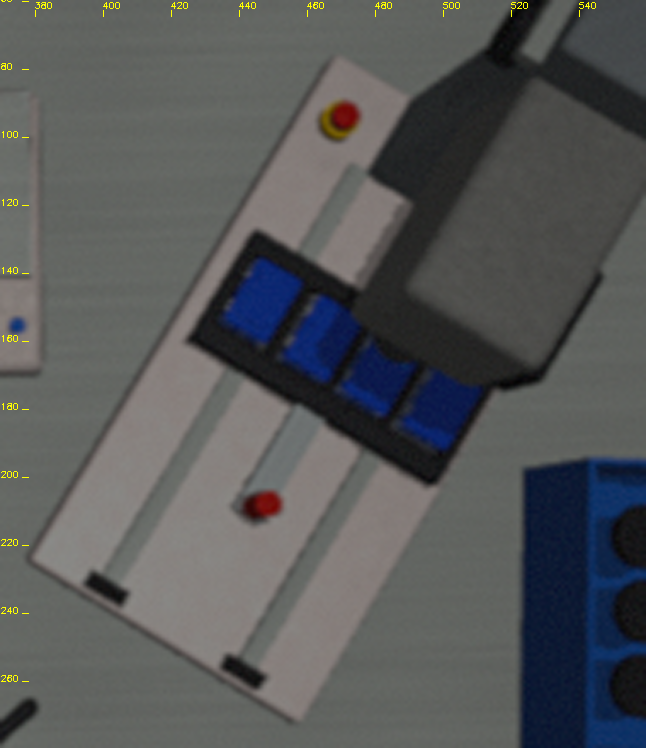

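View pics/ct27b.png

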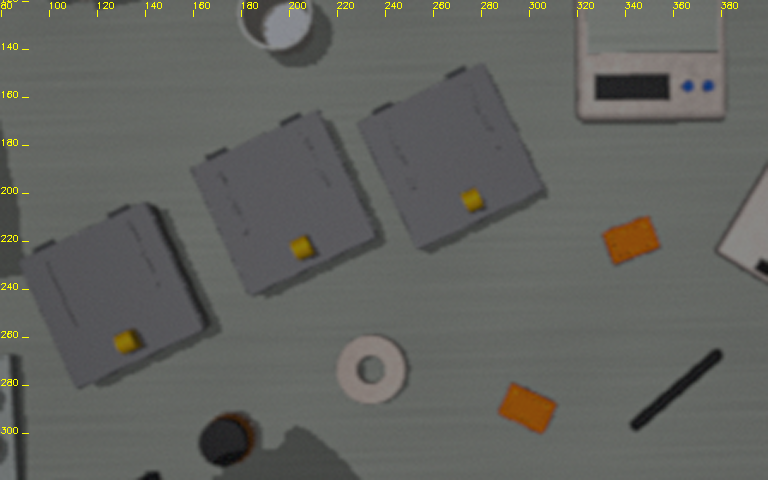

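View pics/w27.png

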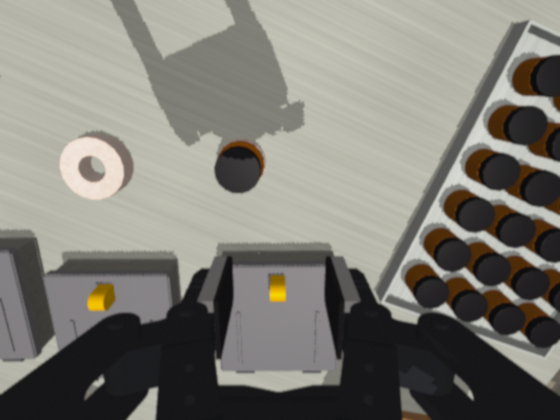

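Run:
```python
from tins import *
p=p2w('top',370+265/3.4-.5,60+503/3.4-.5,82)[:2]; print(p,np.linalg.norm(p-[412.8,-254.3]))
a=cv2.imread('pics/top0.png').astype(int); b=cv2.imread('pics/t27.png').astype(int)
d=np.abs(a-b).sum(2)
for n in 'LMR':
    u,v=w2p('top',[*B[n]['c'],49]).astype(int); q=d[v-45:v+45,u-45:u+45]; print(n,q.mean(),(q>60).sum())
# grip template shift
for n in 'LMR':
    u,v=w2p('top',[*B[n]['grip'],77.5]).astype(int)
    s,_=cv2.phaseCorrelate(a[v-16:v+16,u-16:u+16].sum(2).astype(np.float64),b[v-16:v+16,u-16:u+16].sum(2).astype(np.float64)); print(n,np.round(s,2))
```

```text
[ 543.39831765 -338.10327058] 155.17380169651022
L 4.011728395061728 0
M 4.022469135802469 0
R 4.015925925925926 0
L [ 0.14 -0.05]
M [-0.1  -0.02]
R [ 0.01 -0.09]
```

Run:
```python
from h import *
print(r.sense()['contact_force']); print(sign_off())
```

```text
[ 0.61109544 -1.00183835  0.11154966]
the job is handed in; nothing more can be done
None
```

The job is handed in, at about 55 s on the robot's clock; sign-off reported no verdict.

I opened all three boxes together. The left one held the two green tins, the middle one the two round tins and the right one three blue tins. I put all four blue tins, including the one from the bench, in the shuttle pockets. Then I pushed the shuttle home and shut the lids.

**Tins:** The last pictures show all four lying flat and square in the plate. I judged this by eye and did not measure the final angles. The print head partly hides some of them from the top camera.

**Shuttle:** It ran into a firm stop, with about 26 N along the slide. My readings of the post's travel disagree somewhat: 155 mm from the first top picture to the last, and about 149 mm by the arm during the push. The plate had probably already moved several millimetres while I was loading it. I relied on the stop as the sign that it was home.

**Lids:** In the top view all three match the opening picture, with no changed pixels on the lids and grip shifts under 0.2 px. Pressing box A's lid shut peaked at 41 N through the fingers. That is just over the 40 N limit, but the limit applies to the arm or gripper body, which I don't believe touched anything.

**The rest:** The green and round tins were in place just before I shut their lids. The label roll, pen, jar, cup and orange look-alikes appear unmoved. The arm ended well clear of everything.

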